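# Unclamp the bonded cover plates and load the blow-off booth

## Task

Shut the air valve on top of the blow-off booth, then lift the jig's clamp bar and slide every bonded cover plate out from under it, pushing each one all the way through the orange flap so that it lies flat on the booth's floor. When all the plates are in and the flap has fallen shut, set the valve to 45 degrees (green mark); leave the clamp bar folded fully down again at the end, and do not knock over or shove away the spray can, the glue jar, the screwdriver or the tape roll.

Things in the scene. Friction and masses are not known exactly. Their poses are not given: they have to be found in the camera images.
- jig: Plywood bonding jig, fixed. Origin on the bench below it; +x points away from its open front, z up. Bed: x -50 to 110 mm, 272 mm wide, top 20 mm high. Three 50 mm lanes at y = -78, 0, 78 mm between strips 7 mm high (x -45 to 15). Plates start centred near x = -32, their near 50 mm or so free over the bed's front edge. Hinge posts 74 mm high at x 80, y +-126.
- jig_ledge (a point): Front edge (middle, underside) of the jig's fixed aluminium ledge, at jig x = 15 mm, 33 mm above the bench; it runs back to x = 60, top 45 mm high, as wide as the jig, over the plates' far ends (end stop at x = 42). So a plate can only leave by sliding at least 30 mm towards jig -x, with the bar up.
- clamp_bar (a joint): Clamp bar angle: 0 = down (underside 30 mm above the bench, on the plates), grows as it is lifted to a stop at 1.35 rad. Turns about the jig's y axis through point bar_hinge. Stays where it is left (0.38 Nm friction; 4 to 8 N at the knob moves it). While down it blocks the plates' ribs.
- bar_knob (a point): Centre of the red knob on the middle of the clamp bar: cylinder 28 mm across and 26 mm wide, axis along the bar (jig y); pinched across its 26 mm width it pivots between the fingers. When down it is 95 mm in front of (-x) and 22 mm above the hinge, 82 mm above the bench. The blue bar below (270 x 20 x 14 mm) has its top 38 mm under the knob's centre.
- bar_hinge (a point): Middle of the clamp bar's hinge axis (along jig y), at jig x = 75 mm, 60 mm above the bench.
- booth: Grey blow-off booth, fixed. Origin on the bench under the inner edge of its loading ledge, mid width; +x points into the booth, z up. Ledge: x -80 to 0 mm, 242 mm wide, top 45 mm high, open in front and above. Past x = 0 a step down to the floor (12 mm high, x 0 to 254, 232 mm wide inside): room for three plates side by side. Clear roof from x = 34 mm, top 99 mm high.
- ledge_edge (a point): Middle of the inner edge of the booth's loading ledge, on its top (45 mm above the bench). A plate pushed along the ledge until its tail end passes this edge tips and drops to the floor, below the flap's lower edge. While it tips its tail end rises up to 35 mm.
- flap (a joint): Angle of the light orange flap: 0 = hanging shut, grows as it swings into the booth; it cannot swing outwards. Hinge along the booth's y at booth x = 30 mm, 88 mm above the bench; flap 226 mm wide, 39 mm high, lower edge 49 mm above the bench. It falls shut by its own weight.
- valve (a joint): Angle of the air valve's yellow handle: 0 = shut (handle along the booth's y, at the red marks), 0.785 = 45 degrees (green marks), 1.571 = fully open (along the booth's x). Grows counter-clockwise seen from above; it stays where left (0.08 Nm friction).
- valve_grip (a point): Centre of the yellow valve handle, on its vertical axis at booth x = 95, y = 0 mm, 158 mm above the bench: a bar 70 mm long (point y axis), 14 mm thick, 26 mm high, on the clear roof. A pipe up to 210 mm high stands at booth x = 225 mm.
- plate0_mid (a point): Centre of a green bonded cover plate, half-way up its thickness; absent in some runs. 140 mm long (its x), 44 mm wide (y), 10 mm thick, 80 to 155 g, with a rib 6 mm high and 8 mm wide across its top at x = 35 mm and a yellow stripe on top; z is up when right side up. In the jig its ribbed end points to jig +x and the other end is free to be gripped across the 44 mm.
- plate1_mid (a point): Centre of a green bonded cover plate, half-way up its thickness; absent in some runs. 140 mm long (its x), 44 mm wide (y), 10 mm thick, 80 to 155 g, with a rib 6 mm high and 8 mm wide across its top at x = 35 mm and a yellow stripe on top; z is up when right side up. In the jig its ribbed end points to jig +x and the other end is free to be gripped across the 44 mm.
- plate2_mid (a point): Centre of a green bonded cover plate, half-way up its thickness; absent in some runs. 140 mm long (its x), 44 mm wide (y), 10 mm thick, 80 to 155 g, with a rib 6 mm high and 8 mm wide across its top at x = 35 mm and a yellow stripe on top; z is up when right side up. In the jig its ribbed end points to jig +x and the other end is free to be gripped across the 44 mm.
- spray_can: Bystander to leave alone: spray can, 64 mm across and 170 mm tall, standing upright. Origin in its underside.
- glue_jar: Bystander to leave alone: closed glue jar with red cap, 70 mm across and 80 mm tall. Origin in its underside.
- screwdriver: Bystander to leave alone: screwdriver, 190 mm long, lying along x between jig and booth. Origin in its underside.
- tape_roll: Bystander to leave alone: roll of brown tape lying flat, 90 mm across, 25 mm high. Origin in its underside.
Things that resemble listed ones, but are neither listed nor needed, are in the scene too. What is shaped like the part that bears plate2_mid but purple or red is not meant.

How it is judged:
By the outcome, as a careful person would: the job done as asked, in the order asked, and still so for the second after the job is handed in, with the robot touching nothing.
Of plate0, plate1, plate2 only 2 to 3 are there at a start; the rules pass over those that are not, and their reading is None.
At some moment in a run one of plate0, plate1, plate2 may be knocked a few centimetres aside while the robot is not near it.
Once in a run the grip may slacken for a moment while it holds something.
It also fails if it takes over 210 s, if anything falls off the work surface, if the arm or the gripper's body presses on something with over 40 N, if the wrist force passes 120 N, or if a joint passes its speed limit or range.

## Robot

A 6-joint arm with a two-finger parallel gripper is mounted at the origin on the work surface. World frame = base frame: x ahead of the robot, y to its left, z up, the work surface at z = 0. Lengths are in m, angles in rad, forces in N, time in s.
With the tool pointing down it reaches from about 0.3 to 0.875 m from the base axis. Payload 6.4 kg.
Tool frame: the origin (TCP) lies on the centre line of the jaws, within the pads' length; the fingertips stand ctrl.nose_length ahead of it and the grasp point (between the pads) lies 6 mm ahead of it (ctrl.nose_length is the distance from the TCP to the fingertips, in m); x points along the fingers, y is the direction in which the jaws open and shut, and the axes are right-handed (so a half turn about x gives the same grasp; the last joint's range is limited). The gripper opens to 85 mm and grips with 20 to 120 N. Pads are 22 mm wide; open, the fingers measure 114 mm over their backs; the gripper's body (76 mm by 85 mm) begins 54 mm behind the grasp point. The pads swing forward as they close: fully open they stand 13 mm farther back than shut.
Start: joints at [-1.486, 0.181, 1.607, -0, 1.354, -0.206], TCP at [0.165, -0.551, 0.256] pointing down, gripper open.
Joint ranges: [-2.99, 2.99], [-0.89, 2.07], [0.3, 2.58], [-1.14, 4.28], [0, 2.63], [-3.12, 3.12]. Speed limits (rad/s): [2.57, 2.57, 3.01, 3.14, 3.14, 3.14].

## Interface

Orientations are given as a unit quaternion [w, x, y, z].
In Python, from bench import telemetry, cams, workorder, spotter, ctrl gives the robot as it stands. The module is installed in compiled form; this text tells all that it offers.
- The arm moves only by the tool servo_tool, never from a script. Its argument "targets" is one flat list of numbers, 4 for each row, row after row: the shift along the tool's x, y, z in mm, then the turn about the tool's x in rad. A call has exactly 5 rows; each row shifts and turns the commanded pose from where the row before left it, along the tool's axes as they then stand; what a row does not reach is not made up. A row lasts 1/10 s, in which the tool goes at most 50 mm and 8.59 degrees, less where a joint would pass 70% of its speed; a pose out of reach is approached as far as the arm can. A call is refused whole if a number of a shift passes 50 or a number of a turn 0.15, either way. A call with a gripper value outside its range is refused whole. "fingers" is the finger opening in mm, from 0 to 85.4, set as the call begins (left out, the last holds). The fingers move at their own pace and stop on an object; the grip force is fixed at half the most. Time passes only in rows, so rows that do not move let the fingers close, or fill a call up. It gives the time, the measured TCP pose, the force and the opening at its end, in the units of the state.
- telemetry.get_obs(): the state, without advancing time (a new reading comes with each control period).
- cams.camera(name): name is "scene" or "side" or "wrist"; returns (picture, depth): 400x640x3 uint8, blue, green, red; 400x640 float32, m along the optical axis (not along the pixel's ray), 0 where there is no reading.
- cams.camera_params(name): a dict with "intrinsics" (3x3 intrinsics, pixels), "D" ([k1, k2, p1, p2, k3] as OpenCV has them; the pictures are not rectified), "R" (3x3) and "t" (3): a world point X has camera coordinates R X + t; the wrist camera has in their place "mount" (4x4, takes a point from camera to tool coordinates, whose origin is the TCP and whose axes are the tool frame's). Camera axes: x right, y down, z forward; pixel columns grow to the right and rows downward; lengths in m; the calibration is good to about 2 mm. A picture is of the moment at which its call begins: read the wrist's pose just before it. camera_params takes no time and is no camera call.
- workorder.hand_in(): hands the job in, once; it reports no verdict.
Trained networks look in the newest picture that a camera, given by its name, has taken for a name from the list of things; names that differ only in an ending like _2 or _b are one class to them, and where a whole thing is asked for, a point or a joint stands for the part that bears it (a point fixed in the world has none). Each returns a list of dicts, best first, with "score" (0 to 1); they miss things now and then, are a little off and sometimes report something else, mostly with a low value. They report only what shows in the picture. A call takes as long as a camera call. They do not tell look-alikes from the thing itself.
- spotter.search_frame(camera, thing): "pixel" ([column, row] in pixels, amid what is visible of it).
The state is a dict: "time_s": time; "q": joint angles; "dq": joint speeds; "joint_efforts": joint torques, N m; "eef_pos": TCP position; "eef_rot": TCP orientation; "wrist_force": force on the tool from outside, world axes, zero at the start; "torque": the same for the moment, N m; "opening": opening from 0.0 (shut) to 1.0 (fully open).
Only numpy, scipy, OpenCV 4.12 (cv2) and the standard library are available. Lean on these libraries where they do the work, as an engineer would, in place of code of your own. Each camera call takes 0.05 s, during which the arm holds its last target.

## Working session

There is one attempt and no reset: what is moved stays moved. The work goes in short steps, Python scripts to look and compute and a tool call to move; the robot and the scene stay as the last step left them, time stands still between calls to the robot, and variables do not carry over. Pictures are saved under pics/ and viewed, and the job is handed in when it is done.

Besides the shell and the picture viewer there is one more tool, called after "Call:" in YAML: its name, and indented under it one key for each argument. servo_tool: Moves the arm, as the interface text tells. Its arguments: {"type":"object","properties":{"targets":{"type":"array","items":{"type":"number"}},"fingers":{"type":"number"}},"required":["targets"]}

```bash
mkdir -p pics; ls
cat > h.py <<'E'
import numpy as np, cv2
from bench import telemetry, cams, workorder, spotter, ctrl
def snap(n,f):
    o=telemetry.get_obs(); p,d=cams.camera(n); cv2.imwrite('pics/'+f+'.png',p); np.savez('pics/'+f+'.npz',p=p,d=d,pos=o['eef_pos'],rot=o['eef_rot']); return p,d,o
def Rq(q):
    from scipy.spatial.transform import Rotation as R
    return R.from_quat([q[1],q[2],q[3],q[0]]).as_matrix()
def extr(n,o=None):
    c=cams.camera_params(n); K=np.array(c['intrinsics']); D=np.array(c['D'])
    if n=='wrist':
        M=np.array(c['mount']); T=np.eye(4);T[:3,:3]=Rq(o['eef_rot']);T[:3,3]=o['eef_pos']; W=T@M
        return K,D,W[:3,:3],W[:3,3]
    R=np.array(c['R']);t=np.array(c['t']); return K,D,R.T,-R.T@t
def world(n,px,d,o=None):
    "pixels (N,2), depths -> world"
    K,D,R,c=extr(n,o); px=np.array(px,float).reshape(-1,1,2)
    u=cv2.undistortPoints(px,K,D)[:,0]; d=np.atleast_1d(d)
    return (np.c_[u,np.ones(len(u))]*d[:,None])@R.T+c
def ray_z(n,px,z,o=None):
    K,D,R,c=extr(n,o); u=cv2.undistortPoints(np.array(px,float).reshape(-1,1,2),K,D)[:,0]
    r=np.c_[u,np.ones(len(u))]@R.T; return c+r*((z-c[2])/r[:,2])[:,None]
def cloud(n,d,o=None):
    v,u=np.mgrid[:400,:640]; return world(n,np.c_[u.ravel(),v.ravel()],d.ravel(),o).reshape(400,640,3)
def proj(n,X,o=None):
    K,D,R,c=extr(n,o); X=np.atleast_2d(X)
    return cv2.projectPoints((X-c)@R,np.zeros(3),np.zeros(3),K,D)[0][:,0]
E
python3 - <<'E'
from h import *
o=telemetry.get_obs(); print(o, ctrl.nose_length)
for n in ['scene','side','wrist']: snap(n,n+'0')
print(extr('scene')[3],extr('side')[3])
E
```

```text
pics
{'time_s': 0.0, 'q': array([-1.48626250e+00,  1.81581069e-01,  1.60801503e+00, -2.24620174e-05,
        1.35378750e+00, -2.06328474e-01]), 'dq': array([ 0.00075729, -0.00090108, -0.00122399,  0.00035384,  0.0014099 ,
        0.00064438]), 'joint_efforts': array([ 7.98486999e-04, -4.44872475e+01, -3.51335156e+01, -3.03214092e-04,
        8.85652931e-03, -4.57276329e-06]), 'eef_pos': array([ 0.16484811, -0.55032759,  0.25535821]), 'eef_rot': array([ 0.1018424 ,  0.69967249,  0.10310738, -0.69961089]), 'wrist_force': array([-0.17679368, -0.63566329, -0.24750807]), 'torque': array([-0.03078938,  0.02479889,  0.05472624]), 'opening': 1.0014551642072578} 0.025
[ 0.93545869 -0.71158678  1.29514339] [-0.38332497  0.83771388  1.02678612]
```

View pics/scene0.png

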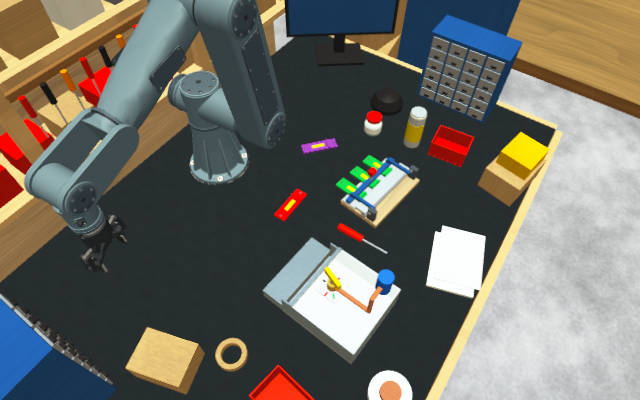

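View pics/side0.png

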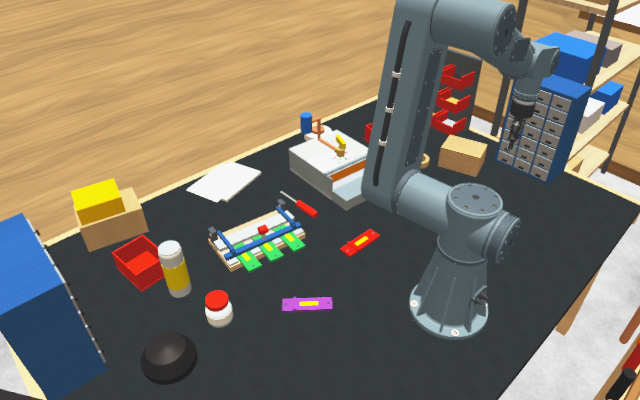

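View pics/wrist0.png

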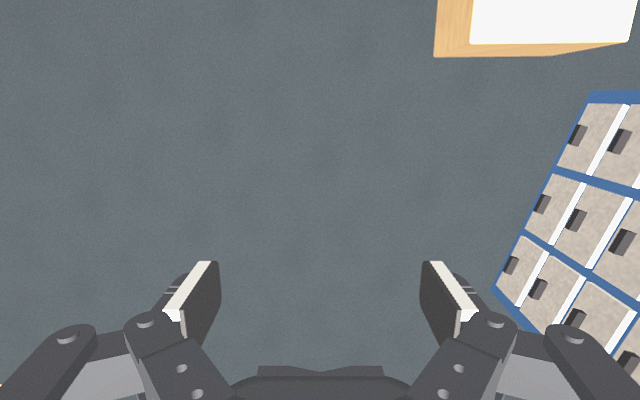

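The scene view shows the jig at about (378,190) with three green plates, and the booth at about (335,300) with the handle at (333,279). The bystanders are the can (415,128), jar (373,124), screwdriver (362,240) and tape (231,354). The red and purple look-alikes are at (290,205) and (320,146). Next I'll zoom in and use depth.

Run:
```python
from h import *
s=np.load('pics/scene0.npz'); p=s['p']
cv2.imwrite('pics/z1.png',cv2.resize(p[140:370,250:450],None,fx=3,fy=3*0.87,interpolation=cv2.INTER_CUBIC) if 0 else cv2.resize(p[140:240,320:440],None,fx=6,fy=6,interpolation=cv2.INTER_CUBIC))
cv2.imwrite('pics/z2.png',cv2.resize(p[225:365,255:410],None,fx=4.2,fy=4.2,interpolation=cv2.INTER_CUBIC))
C=cloud('scene',s['d']); np.save('pics/C.npy',C)
q=np.load('pics/side0.npz'); C2=cloud('side',q['d'])
for n,u,v in [('knob',373,171),('can',418,113),('jar',375,116),('tape',231,340),('tapec',231,354),('valve',333,279),('screw',350,233),('screwtip',383,251),('ledge',300,265),('red',290,205),('purp',320,146)]:
    print(n,C[v,u].round(3))
for n,u,v in [('knob',263,229),('can',170,243),('jar',216,295),('valve',341,141),('screw',305,208)]: print('side',n,C2[v,u].round(3))
for t in ['bar_knob','valve_grip','plate2_mid','screwdriver','spray_can','flap','ledge_edge','jig','booth']:
    print(t,[(r['pixel'],round(r['score'],2)) for r in spotter.search_frame('scene',t)][:4])
```

```text
knob [0.553 0.221 0.097]
can [0.575 0.507 0.169]
jar [0.412 0.487 0.081]
tape [ 0.508 -0.512  0.03 ]
tapec [ 0.526 -0.539  0.004]
valve [ 0.68  -0.242  0.173]
screw [ 0.6   -0.002  0.021]
screwtip [0.726 0.007 0.009]
ledge [ 0.538 -0.207  0.046]
red [ 0.359 -0.02   0.014]
purp [0.287 0.279 0.012]
side knob [0.534 0.235 0.093]
side can [0.587 0.506 0.168]
side jar [0.42  0.481 0.078]
side valve [ 0.658 -0.22   0.17 ]
side screw [0.593 0.015 0.023]
bar_knob [([370.0, 175.4], 0.73)]
valve_grip [([331.4, 276.8], 0.66), ([347.5, 185.5], 0.25), ([225.6, 349.3], 0.22)]
plate2_mid [([290.1, 205.1], 0.87), ([319.9, 144.4], 0.74), ([371.8, 162.9], 0.62), ([327.3, 275.7], 0.22)]
screwdriver [([354.0, 233.6], 0.72)]
spray_can [([414.4, 128.4], 0.66), ([335.6, 298.2], 0.52)]
flap []
ledge_edge [([332.8, 294.9], 0.97), ([347.3, 186.0], 0.2)]
jig [([382.9, 189.1], 0.85)]
booth [([334.0, 297.3], 0.75)]
```

View pics/z1.png

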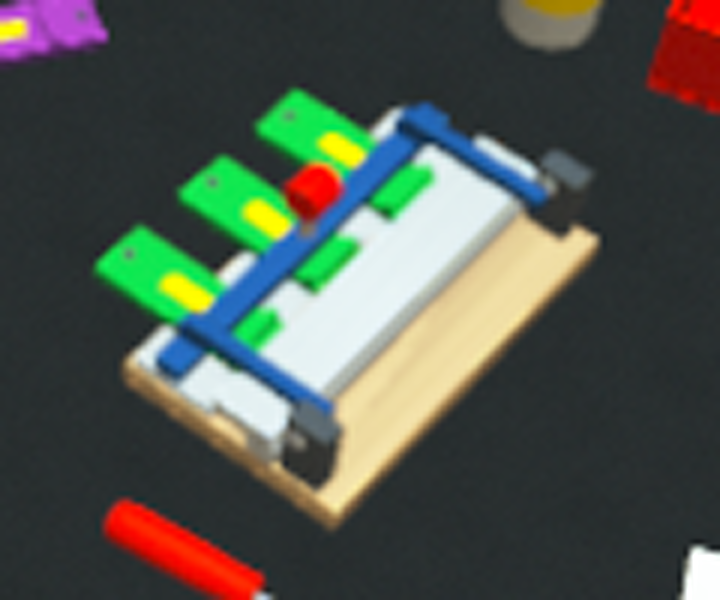

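View pics/z2.png

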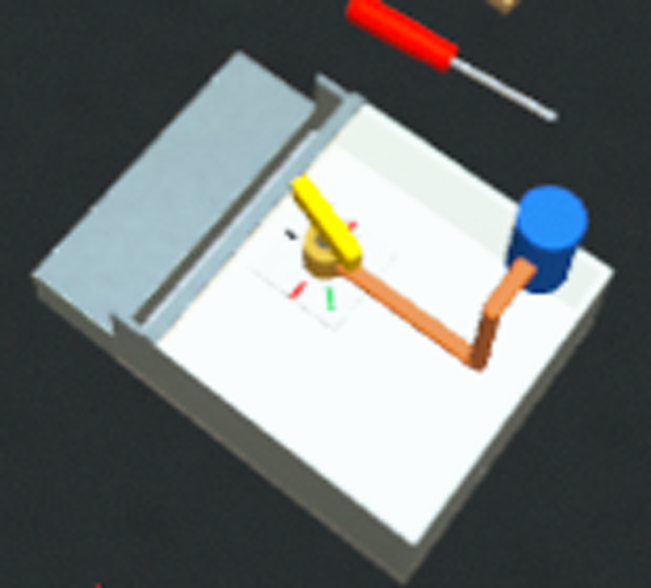

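Run:
```python
from h import *
J=ray_z('scene',[[419.7,179.5],[375.5,226],[341.5,200.8]],.02); print(J.round(4))
d=J[0]-J[1]; print('jig back w',np.linalg.norm(d), 'yaw of y',np.arctan2(-d[0],d[1])); print('depth len',np.linalg.norm(J[1]-J[2]), np.arctan2(*(J[1]-J[2])[1::-1]))
B=ray_z('scene',[[311.7,238.1],[263.3,290.5]],.045); print(B.round(4)); d=B[0]-B[1]; print(np.linalg.norm(d),np.arctan2(-d[0],d[1]))
R=ray_z('scene',[[401,289.5],[353,355]],.099);print(R.round(4)); d=R[0]-R[1]; print(np.linalg.norm(d),np.arctan2(-d[0],d[1]))
q=np.load('pics/side0.npz'); p=q['p']
cv2.imwrite('pics/z3.png',cv2.resize(p[185:280,190:330],None,fx=5.5,fy=5.5,interpolation=cv2.INTER_CUBIC))
cv2.imwrite('pics/z4.png',cv2.resize(p[105:220,280:380],None,fx=5,fy=5,interpolation=cv2.INTER_CUBIC))
```

```text
[[0.6935 0.3455 0.02  ]
 [0.6582 0.0721 0.02  ]
 [0.5037 0.096  0.02  ]]
jig back w 0.2756615028320819 yaw of y -0.1284848257252076
depth len 0.15630282402830445 -0.15342656149353207
[[ 0.512  -0.1045  0.045 ]
 [ 0.4953 -0.3416  0.045 ]]
0.23771460767990593 -0.07029984227855879
[[ 0.8482 -0.1267  0.099 ]
 [ 0.83   -0.3689  0.099 ]]
0.24286353515089693 -0.07485553094558703
```

View pics/z3.png

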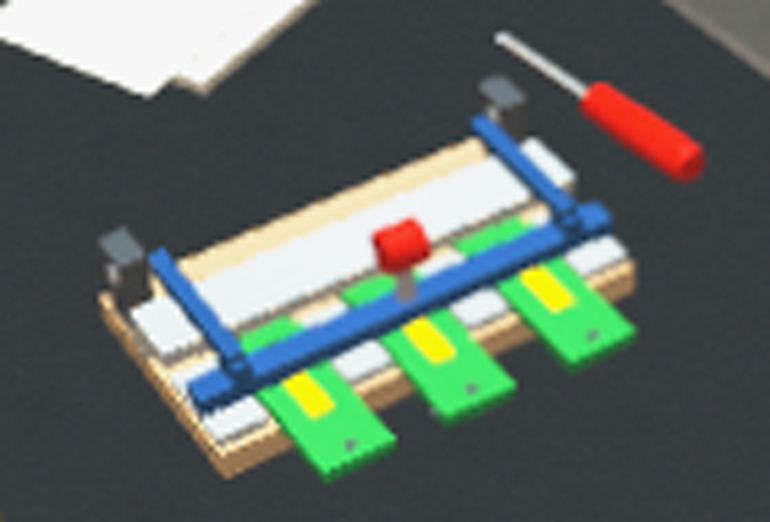

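View pics/z4.png

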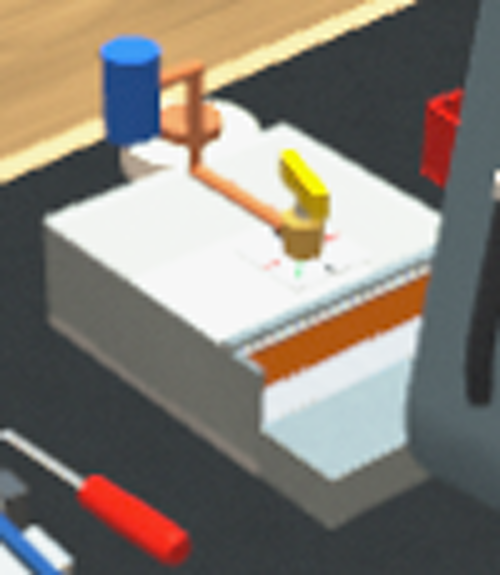

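```bash
cat >> h.py <<'E'
def fitpose(obs,x0,free_z=False):
    from scipy.optimize import least_squares
    def f(x):
        r=[]
        c,s=np.cos(x[2]),np.sin(x[2])
        for n,P,px,o in obs:
            P=np.array(P)/1000; X=[x[0]+c*P[0]-s*P[1],x[1]+s*P[0]+c*P[1],P[2]]
            r+=list(proj(n,X,o)[0]-px)
        return np.array(r)
    s=least_squares(f,x0,loss='soft_l1'); return s.x,f(s.x).reshape(-1,2)
E
python3 - <<'E'
from h import *
b=[('scene',(-80,121,45),(311.7,238.1),None),('scene',(-80,-121,45),(263.3,290.5),None),('scene',(256,121,99),(401,289.3),None),('scene',(256,-121,99),(353,355),None),
('side',(256,121,99),(289,149),None),('side',(-80,121,45),(346.4,201),None)]
x,r=fitpose(b,[.58,-.23,-.07]);print(x.round(4),r.round(1).tolist())
j=[('scene',(110,136,20),(419.7,179.5),None),('scene',(110,-136,20),(375.5,226),None),('scene',(-50,-136,20),(341.5,200.8),None),('scene',(80,126,74),(414.2,167.5),None),('scene',(80,-126,74),(372,209.2),None),
('side',(-50,136,20),(231.5,267.7),None),('side',(-50,-136,20),(304.9,233.7),None),('side',(80,126,74),(212.7,228.6),None),('side',(80,-126,74),(281.5,201),None)]
x,r=fitpose(j,[.57,.2,-.14]);print(x.round(4),r.round(1).tolist())
o=telemetry.get_obs(); print(Rq(o['eef_rot']).round(3)); print(np.array(cams.camera_params('wrist')['mount']).round(3))
E
```

```text
[ 0.5827 -0.2289 -0.0703] [[0.2, -0.5], [-0.7, 0.5], [-0.4, -0.2], [0.1, -0.5], [-0.1, -1.7], [-0.5, -1.6]]
[ 0.5655  0.2244 -0.1304] [[-0.4, -0.1], [0.1, -0.8], [-1.3, -0.7], [-0.3, 0.1], [0.2, 0.6], [-1.1, -0.8], [0.7, -1.3], [-0.3, 0.4], [-0.3, -0.4]]
[[ 0.     0.287 -0.958]
 [-0.    -0.958 -0.287]
 [-1.     0.     0.   ]]
[[ 0.001 -0.292  0.956 -0.119]
 [ 1.    -0.001 -0.001  0.001]
 [ 0.001  0.956  0.292 -0.073]
 [ 0.     0.     0.     1.   ]]
```

```bash
cat >> h.py <<'E'
BO=np.array([.5827,-.2289,-.0703]); JI=np.array([.5655,.2244,-.1304])
def loc(F,x,y,z=None):
    c,s=np.cos(F[2]),np.sin(F[2]); return np.array([F[0]+c*x-s*y,F[1]+s*x+c*y])
def inv(F,p):
    c,s=np.cos(F[2]),np.sin(F[2]); d=np.asarray(p)[:2]-F[:2]; return np.array([c*d[0]+s*d[1],-s*d[0]+c*d[1]])
def tool(o=None):
    o=o or telemetry.get_obs(); R=Rq(o['eef_rot']); return np.array(o['eef_pos']),np.arctan2(R[1,1],R[0,1])
def plan(way,maxstep=45,start=None):
    "way: list of (x,y,z,psi[,maxstep]) m; prints rows from current"
    p,psi=start if start else tool(); rows=[]
    for w in way:
        tgt=np.array(w[:3]); ms=w[4] if len(w)>4 else maxstep
        dps=(w[3]-psi+np.pi)%(2*np.pi)-np.pi if len(w)<6 else w[5]
        n=max(1,int(np.ceil(max(np.abs(tgt-p).max()*1000*1.0/ms,np.linalg.norm(tgt-p)*1000/ms,abs(dps)/.14))))
        for i in range(n):
            d=(tgt-p)/(n-i)*1000; dp=((w[3]-psi+np.pi)%(2*np.pi)-np.pi)/(n-i)
            y=np.array([np.cos(psi),np.sin(psi),0]); z=np.array([np.sin(psi),-np.cos(psi),0])
            r=[round(-d[2]),round(d@y),round(d@z),round(-dp,2)]
            rows.append(r); p=p+(np.array([0,0,-r[0]])+r[1]*y+r[2]*z)/1000; psi-=r[3]
    while len(rows)%5: rows.append([0,0,0,0])
    for i in range(0,len(rows),5): print([x for r in rows[i:i+5] for x in r])
    print('end',p.round(4),round(psi,3)); return p,psi
def st():
    o=telemetry.get_obs(); p,psi=tool(o); print(o['time_s'],p.round(4),round(psi,3),'F',np.round(o['wrist_force'],1),'op',round(o['opening']*85.4,1),'booth',(inv(BO,p)*1000).round(1),'jig',(inv(JI,p)*1000).round(1)); return o
E
python3 - <<'E'
from h import *
h=ray_z('scene',[[325.7,268.6],[338.3,285.7]],.171); print(h.round(4)); d=h[1]-h[0]; print(np.linalg.norm(d), 'theta',(np.arctan2(d[1],d[0])-BO[2]-np.pi/2)%np.pi, h.mean(0), loc(BO,.095,0))
h=ray_z('side',[[280+290/5,105+155/5],[280+318/5,105+200/5]],.171); print(h.round(4)); d=h[1]-h[0]; print(np.linalg.norm(d), 'theta',(np.arctan2(d[1],d[0])-BO[2]-np.pi/2)%np.pi)
v=loc(BO,.095,0)
plan([(.165,-.551,.32,-1.28),(v[0]-.1,v[1],.32,1.0)])
E
```

```text
[[ 0.6448 -0.226   0.171 ]
 [ 0.7029 -0.2502  0.171 ]]
0.06293269947510143 theta 1.2470819330686866 [ 0.67384052 -0.23810391  0.171     ] [ 0.67746535 -0.235573  ]
[[ 0.6905 -0.2364  0.171 ]
 [ 0.6301 -0.2054  0.171 ]]
0.06786911788704592 theta 1.1664764038432796
[-32, 0, 0, np.float64(0.0), -32, 0, 0, np.float64(0.0), 0, -11, -29, np.float64(-0.13), 0, -7, -30, np.float64(-0.13), 0, -3, -30, np.float64(-0.13)]
[0, 1, -31, np.float64(-0.13), 0, 5, -30, np.float64(-0.14), 0, 9, -29, np.float64(-0.13), 0, 13, -28, np.float64(-0.14), 0, 16, -26, np.float64(-0.13)]
[0, 20, -23, np.float64(-0.14), 0, 23, -20, np.float64(-0.13), 0, 25, -17, np.float64(-0.14), 0, 27, -14, np.float64(-0.13), 0, 29, -10, np.float64(-0.14)]
[0, 30, -6, np.float64(-0.13), 0, 30, -2, np.float64(-0.14), 0, 31, 2, np.float64(-0.13), 0, 30, 6, np.float64(-0.14), 0, 0, 0, 0]
end [ 0.5778 -0.2353  0.3203] 1.0
```

Call:
servo_tool:
  targets: [-32, 0, 0, 0, -32, 0, 0, 0, 0, -11, -29, -0.13, 0, -7, -30, -0.13, 0, -3, -30, -0.13]

```text
time_s: 1.1
eef_pos: [0.2386, -0.4946, 0.3207]
eef_rot: [0.238, 0.666, 0.237, -0.666]
wrist_force: [0.4, 0.8, 0.3]
opening: 1.001
```

Call:
servo_tool:
  targets: [0, 1, -31, -0.13, 0, 5, -30, -0.14, 0, 9, -29, -0.13, 0, 13, -28, -0.14, 0, 16, -26, -0.13]

```text
time_s: 1.6
eef_pos: [0.3607, -0.4013, 0.3204]
eef_rot: [-0.444, -0.551, -0.443, 0.551]
wrist_force: [-0.2, -0.2, 0.3]
opening: 1.001
```

Call:
servo_tool:
  targets: [0, 20, -23, -0.14, 0, 23, -20, -0.13, 0, 25, -17, -0.14, 0, 27, -14, -0.13, 0, 29, -10, -0.14]

```text
time_s: 2.1
eef_pos: [0.4821, -0.3094, 0.3204]
eef_rot: [0.602, 0.371, 0.602, -0.371]
wrist_force: [-0.1, 0.1, -0.1]
opening: 1.0
```

Call:
servo_tool:
  targets: [0, 30, -6, -0.13, 0, 30, -2, -0.14, 0, 31, 2, -0.13, 0, 30, 6, -0.14, 0, 0, 0, 0]

```text
time_s: 2.6
eef_pos: [0.5799, -0.2327, 0.32]
eef_rot: [0.679, 0.197, 0.679, -0.196]
wrist_force: [-0.8, -0.4, -0.5]
opening: 0.994
```

```bash
sed -i 's/print(\[x for r in rows/print([float(x) if x%1 else int(x) for r in rows/' h.py
python3 - <<'E'
from h import *
st(); snap('wrist','w1'); st()
E
```

```text
2.6 [ 0.5799 -0.2327  0.32  ] 1.007 F [-0.8 -0.4 -0.5] op 84.9 booth [-2.5 -4. ] jig [  73.7 -451.3]
2.65 [ 0.5787 -0.234   0.3199] 1.002 F [-0.5  0.2 -0. ] op 85.3 booth [-3.6 -5.3] jig [  72.7 -452.7]
```

View pics/w1.png

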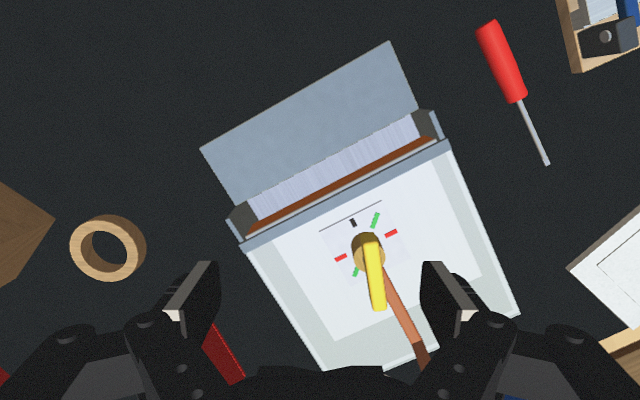

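The booth's ledge is clear: its outer corners are at (200,149) and (389,41). The handle runs from (370,243) to (379,308).

Run:
```python
from h import *
s=np.load('pics/w1.npz'); o=dict(eef_pos=s['pos'],eef_rot=s['rot'])
h=ray_z('wrist',[[370,243],[379.5,309]],.171,o); print(h.round(4)); d=h[1]-h[0]; print(np.linalg.norm(d),'theta',(np.arctan2(d[1],d[0])-BO[2]-np.pi/2)%np.pi,h.mean(0))
b=[('scene',(-80,121,45),(311.7,238.1),None),('scene',(-80,-121,45),(263.3,290.5),None),('scene',(256,121,99),(401,289.3),None),('scene',(256,-121,99),(353,355),None),
('side',(256,121,99),(289,149),None),('side',(-80,121,45),(346.4,201),None)]
bw=[('wrist',(-80,121,45),(389.5,40.5),o),('wrist',(-80,-121,45),(200,149),o)]
for q in (bw,b+bw*2):
  x,r=fitpose(q,BO);print(x.round(4),r.round(1).tolist())
p=s['p']; cv2.imwrite('pics/z5.png',cv2.resize(p[200:330,300:430],None,fx=5,fy=5,interpolation=cv2.INTER_CUBIC))
C=cloud('wrist',s['d'],o); print(C[270,373],C[295,377], C[300,395],C[320,405],C[130,300],C[30,500])
```

```text
[[ 0.6396 -0.2211  0.171 ]
 [ 0.7006 -0.2463  0.171 ]]
0.06602650936430443 theta 1.2496529627030302 [ 0.67012941 -0.23373011  0.171     ]
[ 0.5789 -0.2265 -0.0701] [[0.6, -0.2], [-0.7, 0.4]]
[ 0.5792 -0.2265 -0.07  ] [[-0.3, -1.5], [-1.1, -0.7], [-1.1, -1.5], [-0.5, -2.0], [-0.0, -1.1], [-0.3, -0.9], [0.7, 0.1], [-0.5, 0.7], [0.7, 0.1], [-0.5, 0.7]]
[ 0.66338955 -0.23175034  0.17074174] [ 0.68671086 -0.24105     0.1711669 ] [ 0.73586232 -0.23697357  0.11867967] [ 0.7623529  -0.23954     0.12057747] [ 0.53427521 -0.23138245  0.04646802] [0.56284207 0.01160497 0.02472686]
```

View pics/z5.png

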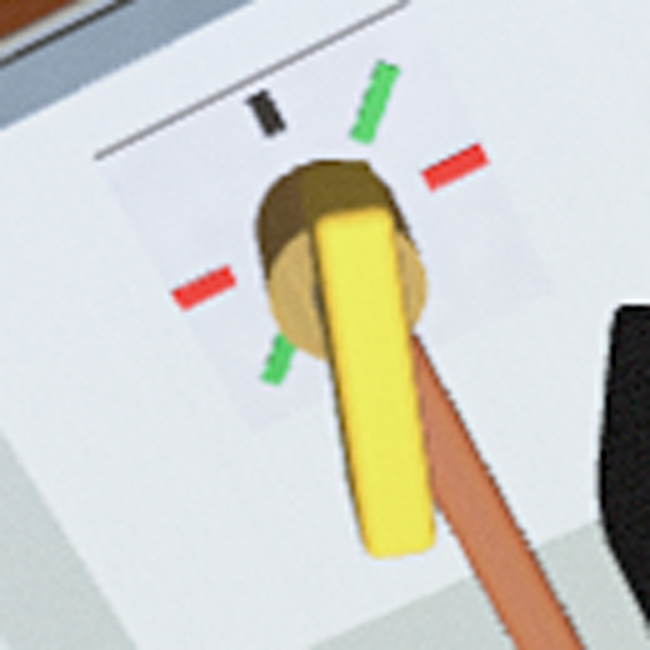

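```bash
sed -i 's/^BO=.*;/BO=np.array([.5785,-.2268,-.070]);/' h.py
python3 - <<'E'
from h import *
plan([(.6725,-.2335,.30,1.18),(.6725,-.2335,.25,1.18),(.6725,-.2335,.169,1.18,30)])
E
```

```text
[7, 17, 26, -0.06, 6, 15, 27, -0.06, 7, 14, 29, -0.06, 25, 0, 0, 0, 25, 0, 0, 0]
[27, 0, 0, 0, 27, 0, 0, 0, 27, 0, 0, 0, 0, 0, 0, 0, 0, 0, 0, 0]
end [ 0.6728 -0.2336  0.1689] 1.182
```

Call:
servo_tool:
  targets: [7, 17, 26, -0.06, 6, 15, 27, -0.06, 7, 14, 29, -0.06, 25, 0, 0, 0, 25, 0, 0, 0]

```text
time_s: 3.15
eef_pos: [0.6722, -0.2364, 0.2497]
eef_rot: [0.694, 0.138, 0.693, -0.138]
wrist_force: [-0.2, -0.5, -0.3]
opening: 1.001
```

Call:
servo_tool:
  targets: [27, 0, 0, 0, 27, 0, 0, 0, 27, 0, 0, 0, 0, 0, 0, 0, 0, 0, 0, 0]

```text
time_s: 3.65
eef_pos: [0.6713, -0.236, 0.1694]
eef_rot: [0.693, 0.138, 0.694, -0.138]
wrist_force: [0.0, -1.0, 0.2]
opening: 0.999
```

Call:
servo_tool:
  targets: [0, 0, 0, 0, 0, 0, 0, 0, 0, 0, 0, 0, 0, 0, 0, 0, 0, 0, 0, 0]
  fingers: 0

```text
time_s: 4.15
eef_pos: [0.6729, -0.2335, 0.1701]
eef_rot: [0.694, 0.138, 0.693, -0.136]
wrist_force: [-0.3, 3.6, 11.8]
opening: 0.15
```

Call:
servo_tool:
  targets: [0, 0, 0, 0, 0, 0, 0, 0, 0, 0, 0, 0, 0, 0, 0, 0, 0, 0, 0, 0]

```text
time_s: 4.65
eef_pos: [0.6729, -0.2334, 0.1702]
eef_rot: [0.694, 0.138, 0.693, -0.136]
wrist_force: [1.5, 4.8, 3.0]
opening: 0.152
```

Run:
```python
from h import *
st(); snap('wrist','w2')
```

```text
4.65 [ 0.6729 -0.2334  0.1702] 1.181 F [1.5 4.8 3. ] op 13.0 booth [94.6 -0. ] jig [ 166. -440.]
```

View pics/w2.png

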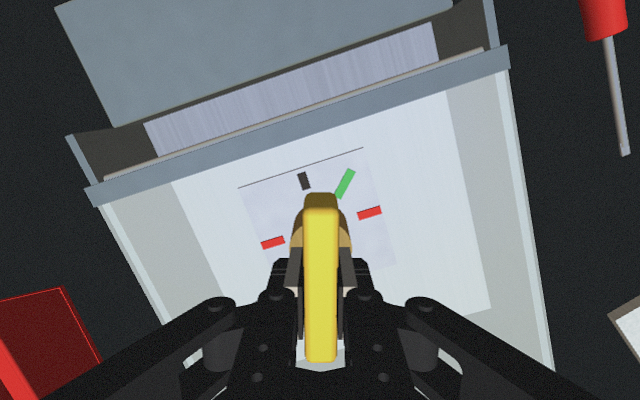

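The wrist view shows the yellow handle held between the pads. I'll turn it to shut, which takes psi from 1.18 to -0.07.

Call:
servo_tool:
  targets: [0, 0, 0, 0.14, 0, 0, 0, 0.14, 0, 0, 0, 0.14, 0, 0, 0, 0.14, 0, 0, 0, 0.14]

```text
time_s: 5.2
eef_pos: [0.6726, -0.2337, 0.1702]
eef_rot: [0.604, 0.369, 0.604, -0.368]
wrist_force: [0.0, 5.3, 4.0]
opening: 0.151
```

Call:
servo_tool:
  targets: [0, 0, 0, 0.14, 0, 0, 0, 0.14, 0, 0, 0, 0.14, 0, 0, 0, 0.13, 0, 0, 0, 0]

```text
time_s: 5.7
eef_pos: [0.6723, -0.2338, 0.1702]
eef_rot: [0.482, 0.518, 0.482, -0.517]
wrist_force: [-0.4, 6.2, 5.2]
opening: 0.152
```

Run:
```python
from h import *
print(telemetry.get_obs()['torque']); st(); snap('wrist','w3')
```

```text
[ 0.79290691  0.36348642 -0.08179231]
5.7 [ 0.6723 -0.2338  0.1702] -0.07 F [-0.4  6.2  5.2] op 12.9 booth [94.  -0.4] jig [ 165.4 -440.4]
```

View pics/w3.png

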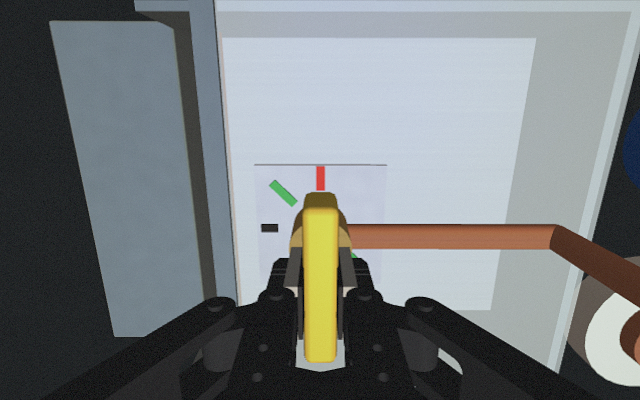

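The handle now lines up with the red mark at (320,178). I'll release it and go to look at the jig.

Run:
```python
from h import *
print(loc(JI,-.02,0))
plan([(.6723,-.2338,.29,-.07),(.5,.2,.32,1.44)])
```

```text
[0.5456698  0.22700062]
[-40, 0, 0, 0, -40, 0, 0, 0, -40, 0, 0, 0, -3, -18, -38, -0.14, -3, -13, -40, -0.14]
[-3, -7, -42, -0.14, -3, -1, -42, -0.14, -3, 5, -42, -0.14, -2, 11, -41, -0.13, -3, 16, -40, -0.14]
[-2, 21, -37, -0.13, -3, 26, -34, -0.14, -2, 30, -30, -0.13, -3, 34, -25, -0.14, 0, 0, 0, 0]
end [0.5    0.1997 0.3202] 1.442
```

Call:
servo_tool:
  targets: [0, 0, 0, 0, 0, 0, 0, 0, 0, 0, 0, 0, 0, 0, 0, 0, 0, 0, 0, 0]
  fingers: 85

```text
time_s: 6.25
eef_pos: [0.6719, -0.2354, 0.1691]
eef_rot: [-0.482, -0.517, -0.482, 0.517]
wrist_force: [0.3, 0.4, 0.0]
opening: 0.978
```

Call:
servo_tool:
  targets: [-40, 0, 0, 0, -40, 0, 0, 0, -40, 0, 0, 0, -3, -18, -38, -0.14, -3, -13, -40, -0.14]

```text
time_s: 6.75
eef_pos: [0.6412, -0.1576, 0.2973]
eef_rot: [0.552, 0.444, 0.549, -0.443]
wrist_force: [-0.2, 1.2, -0.3]
opening: 0.997
```

Call:
servo_tool:
  targets: [-3, -7, -42, -0.14, -3, -1, -42, -0.14, -3, 5, -42, -0.14, -2, 11, -41, -0.13, -3, 16, -40, -0.14]

```text
time_s: 7.25
eef_pos: [0.5626, 0.0421, 0.3095]
eef_rot: [0.668, 0.231, 0.668, -0.231]
wrist_force: [0.6, -0.2, -0.1]
opening: 0.998
```

Call:
servo_tool:
  targets: [-2, 21, -37, -0.13, -3, 26, -34, -0.14, -2, 30, -30, -0.13, -3, 34, -25, -0.14, 0, 0, 0, 0]

```text
time_s: 7.75
eef_pos: [0.499, 0.2029, 0.3202]
eef_rot: [0.706, 0.044, 0.706, -0.042]
wrist_force: [0.3, -0.0, 0.1]
opening: 0.995
```

Run:
```python
from h import *
st(); snap('wrist','w4'); snap('scene','s4')
p=cv2.imread('pics/s4.png'); cv2.imwrite('pics/z6.png',cv2.resize(p[150:370,250:450],None,fx=3,fy=2.7))
```

```text
7.75 [0.499  0.2029 0.3202] 1.449 F [ 0.3 -0.   0.1] op 85.0 booth [-109.4  423.1] jig [-63.1 -30. ]
```

View pics/w4.png

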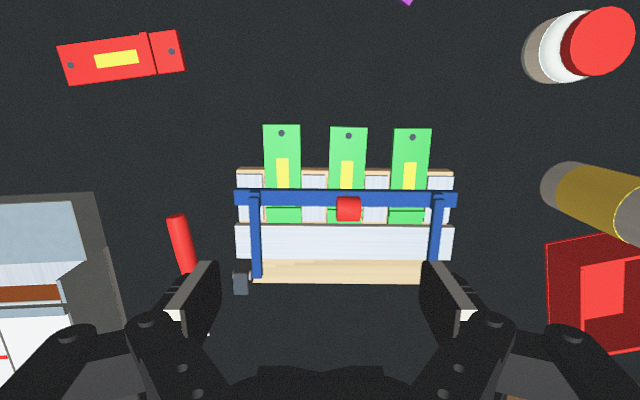

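View pics/z6.png

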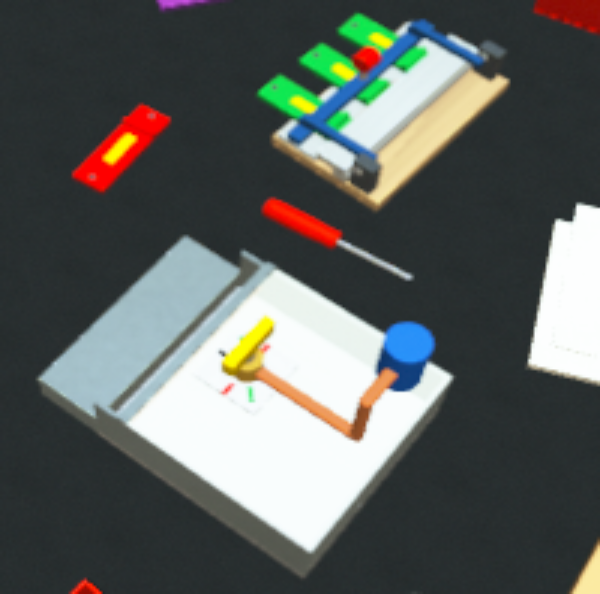

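Valve shut, confirmed in the scene view. In the wrist view the knob is at (348,209) and the plate tail edges are at row 124–128 between columns 263–300, 330–367 and 394–432.

Run:
```python
from h import *
s=np.load('pics/w4.npz'); o=dict(eef_pos=s['pos'],eef_rot=s['rot'])
bw=[('wrist',(-50,-136,20),(237,171),o),('wrist',(-50,136,20),(453,171),o)]
x,r=fitpose(bw,JI);print(x.round(4),r.round(1).tolist())
j=[('scene',(110,136,20),(419.7,179.5),None),('scene',(110,-136,20),(375.5,226),None),('scene',(-50,-136,20),(341.5,200.8),None),('scene',(80,126,74),(414.2,167.5),None),('scene',(80,-126,74),(372,209.2),None),
('side',(-50,136,20),(231.5,267.7),None),('side',(-50,-136,20),(304.9,233.7),None),('side',(80,126,74),(212.7,228.6),None),('side',(80,-126,74),(281.5,201),None)]
x2,r=fitpose(j+bw*3,JI);print(x2.round(4),r.round(1).tolist())
k=ray_z('wrist',[[348.5,209]],.09,o); print('knob',k, [inv(f,k[0]) for f in (JI,x,x2)])
t=ray_z('wrist',[[263,125],[300,124],[330,127],[367,127],[394,128],[432,128]],.03,o); print(np.array([inv(x,a)*1000 for a in t]).round(1))
C=cloud('wrist',s['d'],o)
for u,v in [(348,204),(280,140),(345,140),(410,145),(460,200),(250,195),(520,30),(590,210)]: print((u,v),C[v,u].round(4),(inv(x,C[v,u])*1000).round(1))
p=s['p']; cv2.imwrite('pics/z7.png',cv2.resize(p[110:300,220:470],None,fx=3.2,fy=3.2,interpolation=cv2.INTER_CUBIC))
```

```text
[ 0.5657  0.226  -0.1234] [[-0.8, 0.0], [0.8, 0.1]]
[ 0.5656  0.2256 -0.1249] [[-0.3, -0.5], [0.6, -1.0], [-1.0, -0.8], [-0.2, -0.3], [0.6, 0.4], [-1.3, -0.5], [0.3, -1.3], [-0.7, 0.7], [-0.8, -0.3], [-1.0, -0.2], [0.5, 0.2], [-1.0, -0.2], [0.5, 0.2], [-1.0, -0.2], [0.5, 0.2]]
knob [[0.54256963 0.22804675 0.09      ]] [array([-0.02320988,  0.00063414]), array([-0.02317666, -0.00079108]), array([-0.0231314 , -0.00044337])]
[[-107.1  -98.2]
 [-108.3  -54.8]
 [-104.8  -19.6]
 [-104.8   23.8]
 [-103.7   55.7]
 [-103.7  100.4]]
(348, 204) [0.5358 0.2279 0.0933] [-29.9  -1.8]
(280, 140) [0.4669 0.1588 0.0304] [-89.7 -78.9]
(345, 140) [0.4764 0.2353 0.0306] [-89.8  -1.7]
(410, 145) [0.4919 0.3118 0.03  ] [-83.8  76.1]
(460, 200) [0.5781 0.3817 0.0021] [ -6.8 156.1]
(250, 195) [0.523  0.1172 0.0555] [ -29.  -113.2]
(520, 30) [ 3.789e-01  4.526e-01 -3.000e-04] [-213.2  201.9]
(590, 210) [0.5744 0.4837 0.0931] [-23.1 256.8]
```

View pics/z7.png

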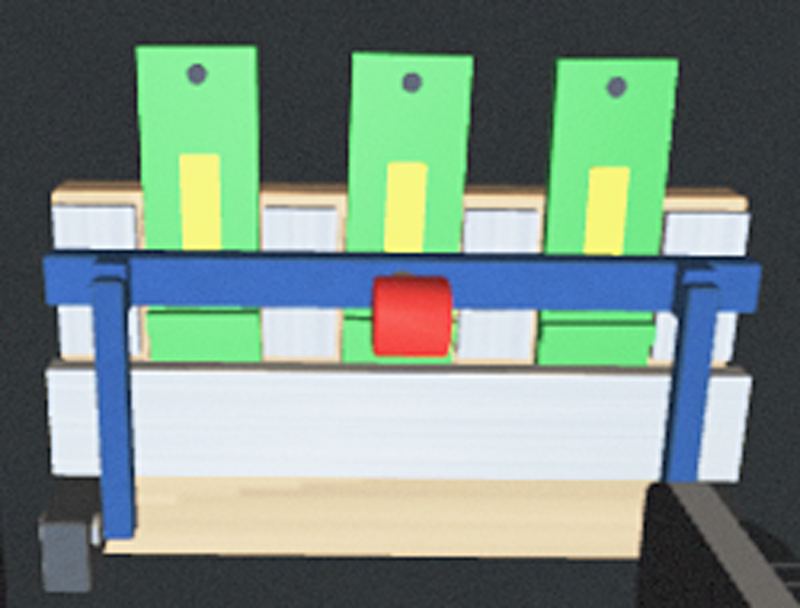

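```bash
sed -i 's/; JI=.*/; JI=np.array([.5657,.2257,-.125])/' h.py
python3 - <<'E'
from h import *
plan([(.5459,.2282,.17,1.446),(.5459,.2282,.089,1.446,30)])
E
```

```text
[37, 9, 10, 0, 38, 8, 10, 0, 37, 9, 11, 0, 38, 8, 10, 0, 27, 0, 0, 0]
[27, 0, 0, 0, 27, 0, 0, 0, 0, 0, 0, 0, 0, 0, 0, 0, 0, 0, 0, 0]
end [0.5456 0.2279 0.0886] 1.441
```

Call:
servo_tool:
  targets: [37, 9, 10, 0, 38, 8, 10, 0, 37, 9, 11, 0, 38, 8, 10, 0, 27, 0, 0, 0]
  fingers: 60

```text
time_s: 8.35
eef_pos: [0.5466, 0.2256, 0.1393]
eef_rot: [0.705, 0.047, 0.706, -0.048]
wrist_force: [0.1, -0.2, 0.2]
opening: 0.703
```

Call:
servo_tool:
  targets: [27, 0, 0, 0, 27, 0, 0, 0, 0, 0, 0, 0, 0, 0, 0, 0, 0, 0, 0, 0]

```text
time_s: 8.85
eef_pos: [0.5474, 0.2267, 0.09]
eef_rot: [0.707, 0.047, 0.705, -0.046]
wrist_force: [-0.2, -0.6, 0.1]
opening: 0.704
```

Run:
```python
from h import *
st(); snap('wrist','w5')
```

```text
8.85 [0.5474 0.2267 0.09  ] 1.439 F [-0.2 -0.6  0.1] op 60.1 booth [-62.8 450.3] jig [-18.3  -1.2]
```

View pics/w5.png

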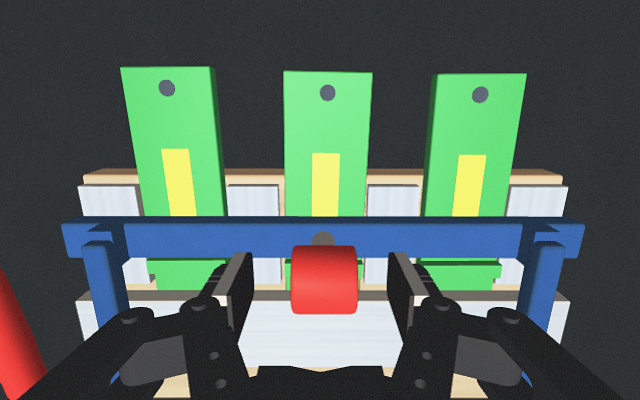

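Call:
servo_tool:
  targets: [0, 0, 0, 0, 0, 0, 0, 0, 0, 0, 0, 0, 0, 0, 0, 0, 0, 0, 0, 0]
  fingers: 0

```text
time_s: 9.4
eef_pos: [0.5466, 0.2283, 0.0897]
eef_rot: [0.706, 0.047, 0.705, -0.045]
wrist_force: [-0.2, 4.8, 6.7]
opening: 0.293
```

Run:
```python
from h import *
st()
a0=np.arctan2(22,-95); P=[]
for i in range(0,15): a=a0-min(.09*i,1.31)*1.04; P.append((75+97.5*np.cos(a),60+97.5*np.sin(a)))
P=np.array(P); cum=np.round(P-P[0]); print(P[-1],1.31/1); d=np.diff(cum,axis=0)
print([int(x) for r in d for x in (-r[1],0,r[0],0)])
```

```text
9.4 [0.5466 0.2283 0.0897] 1.44 F [-0.2  4.8  6.7] op 25.0 booth [-63.7 451.8] jig [-19.3   0.2]
[ 71.79976307 157.44746525] 1.31
[-9, 0, 2, 0, -8, 0, 4, 0, -8, 0, 4, 0, -8, 0, 5, 0, -7, 0, 5, 0, -7, 0, 6, 0, -6, 0, 7, 0, -6, 0, 7, 0, -5, 0, 8, 0, -4, 0, 8, 0, -3, 0, 9, 0, -2, 0, 9, 0, -2, 0, 9, 0, 0, 0, 9, 0]
```

Call:
servo_tool:
  targets: [-9, 0, 2, 0, -8, 0, 4, 0, -8, 0, 4, 0, -8, 0, 5, 0, -7, 0, 5, 0]

```text
time_s: 9.9
eef_pos: [0.5624, 0.2262, 0.1251]
eef_rot: [0.703, 0.047, 0.708, -0.046]
wrist_force: [-0.5, 9.2, -15.2]
opening: 0.29
```

Call:
servo_tool:
  targets: [-7, 0, 6, 0, -6, 0, 7, 0, -6, 0, 7, 0, -5, 0, 8, 0, -4, 0, 8, 0]

```text
time_s: 10.4
eef_pos: [0.5964, 0.2216, 0.1528]
eef_rot: [0.701, 0.046, 0.71, -0.046]
wrist_force: [-8.3, 7.2, -6.4]
opening: 0.293
```

Call:
servo_tool:
  targets: [-3, 0, 9, 0, -2, 0, 9, 0, -2, 0, 9, 0, 0, 0, 9, 0, 0, 0, 0, 0]

```text
time_s: 10.9
eef_pos: [0.6348, 0.2165, 0.1618]
eef_rot: [0.703, 0.046, 0.708, -0.046]
wrist_force: [-3.9, 4.3, -0.5]
opening: 0.293
```

Run:
```python
from h import *
st(); snap('wrist','w6')
```

```text
10.9 [0.6348 0.2165 0.1618] 1.441 F [-3.9  4.3 -0.5] op 25.0 booth [ 25.2 446.1] jig [69.7 -0.5]
```

View pics/w6.png

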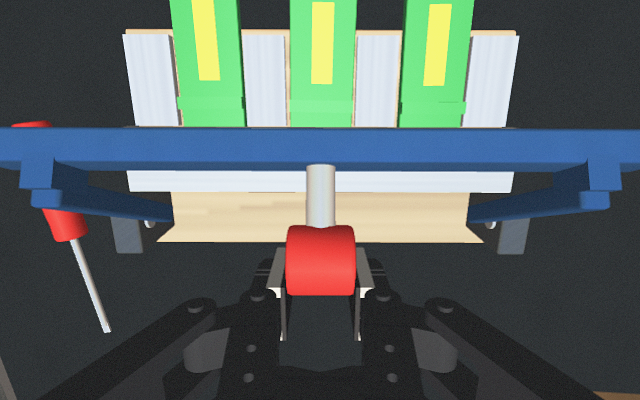

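The bar is up. I'll release the knob and go to plate A in the jig y≈-77 lane.

Run:
```python
from h import *
p,psi=tool(); a=loc(JI,-.091,-.0765)
plan([(p[0],p[1],.26,psi,33),(a[0],a[1],.26,1.446),(a[0],a[1],.12,1.446,48)])
```

```text
[-33, 0, 0, 0, -33, 0, 0, 0, -32, 0, 0, 0, 0, -19, -40, 0, 0, -19, -40, 0]
[0, -19, -40, 0, 0, -20, -40, -0.01, 47, 0, 0, 0, 46, 0, 0, 0, 47, 0, 0, 0]
end [0.4662 0.1609 0.1198] 1.451
```

Call:
servo_tool:
  targets: [0, 0, 0, 0, 0, 0, 0, 0, 0, 0, 0, 0, 0, 0, 0, 0, 0, 0, 0, 0]
  fingers: 60

```text
time_s: 11.45
eef_pos: [0.6373, 0.2149, 0.1635]
eef_rot: [0.706, 0.046, 0.705, -0.046]
wrist_force: [0.1, -0.5, 0.3]
opening: 0.701
```

Call:
servo_tool:
  targets: [-33, 0, 0, 0, -33, 0, 0, 0, -32, 0, 0, 0, 0, -19, -40, 0, 0, -19, -40, 0]

```text
time_s: 11.95
eef_pos: [0.5532, 0.1876, 0.2627]
eef_rot: [0.707, 0.046, 0.704, -0.046]
wrist_force: [0.5, -0.3, -0.3]
opening: 0.702
```

Call:
servo_tool:
  targets: [0, -19, -40, 0, 0, -20, -40, -0.01, 47, 0, 0, 0, 46, 0, 0, 0, 47, 0, 0, 0]

```text
time_s: 12.45
eef_pos: [0.4691, 0.1596, 0.1216]
eef_rot: [0.707, 0.043, 0.704, -0.043]
wrist_force: [1.2, -0.3, -0.4]
opening: 0.699
```

Run:
```python
from h import *
st(); snap('wrist','w7'); st()
```

```text
12.45 [0.4691 0.1596 0.1216] 1.45 F [ 1.2 -0.3 -0.4] op 59.7 booth [-136.2  377.8] jig [-87.6 -77.6]
12.5 [0.4633 0.1588 0.113 ] 1.449 F [-4.7 -2.7 -5. ] op 59.6 booth [-141.8  376.7] jig [-93.2 -79.1]
```

View pics/w7.png

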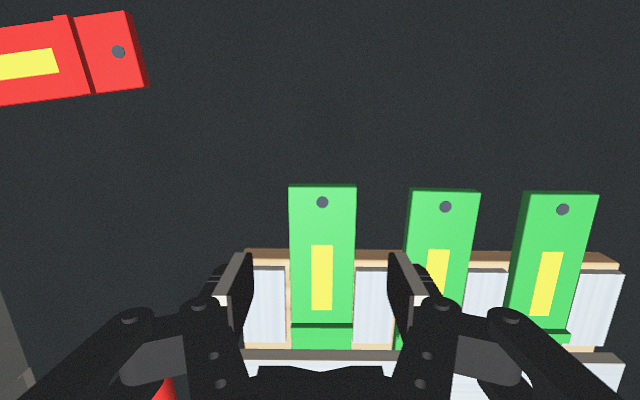

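Call:
servo_tool:
  targets: [20, 0, 0, 0, 20, 0, 0, 0, 20, 0, 0, 0, 0, 0, 0, 0, 0, 0, 0, 0]

```text
time_s: 13.0
eef_pos: [0.4688, 0.1597, 0.0622]
eef_rot: [0.706, 0.043, 0.706, -0.043]
wrist_force: [0.7, -0.3, 0.6]
opening: 0.705
```

Run:
```python
from h import *
st(); snap('wrist','w8'); st()
```

```text
13.0 [0.4688 0.1597 0.0622] 1.45 F [ 0.7 -0.3  0.6] op 60.2 booth [-136.4  377.9] jig [-87.9 -77.6]
13.05 [0.4694 0.1598 0.0627] 1.45 F [ 0.3  0.2 -0.2] op 60.1 booth [-135.9  378. ] jig [-87.3 -77.4]
```

View pics/w8.png

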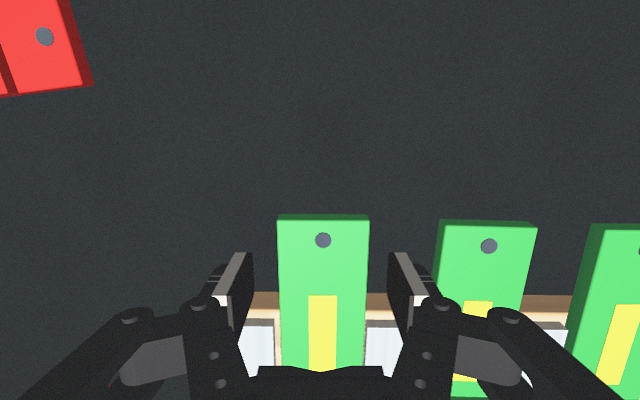

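Call:
servo_tool:
  targets: [16, 0, -3, 0, 15, 0, 0, 0, 0, 0, 0, 0, 0, 0, 0, 0, 0, 0, 0, 0]

```text
time_s: 13.55
eef_pos: [0.4666, 0.1602, 0.0317]
eef_rot: [0.707, 0.043, 0.705, -0.043]
wrist_force: [-0.5, 0.9, 0.3]
opening: 0.699
```

Call:
servo_tool:
  targets: [0, 0, 0, 0, 0, 0, 0, 0, 0, 0, 0, 0, 0, 0, 0, 0, 0, 0, 0, 0]
  fingers: 0

```text
time_s: 14.05
eef_pos: [0.4662, 0.1601, 0.031]
eef_rot: [0.706, 0.043, 0.705, -0.043]
wrist_force: [-0.5, 0.6, 5.9]
opening: 0.504
```

Run:
```python
from h import *
st(); snap('wrist','w9'); st()
```

```text
14.05 [0.4662 0.1601 0.031 ] 1.45 F [-0.5  0.6  5.9] op 43.0 booth [-139.1  378.1] jig [-90.5 -77.5]
14.1 [0.4662 0.1601 0.031 ] 1.45 F [-1.   0.2  5.5] op 43.2 booth [-139.1  378.1] jig [-90.6 -77.5]
```

View pics/w9.png

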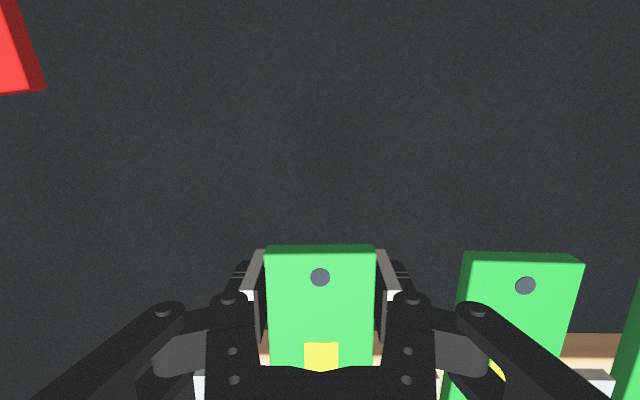

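Plate A is gripped: 43 mm opening, with the tail edge at about row 248 between the pads. I'll slide it straight out 60 mm.

Call:
servo_tool:
  targets: [0, 0, -10, 0, 0, 0, -20, 0, 0, 0, -20, 0, 0, 0, -15, 0, 0, 0, 0, 0]

```text
time_s: 14.6
eef_pos: [0.398, 0.1681, 0.0298]
eef_rot: [0.705, 0.042, 0.707, -0.043]
wrist_force: [-2.0, 0.3, 2.7]
opening: 0.5
```

Run:
```python
from h import *
st(); snap('wrist','w10'); p,psi=tool()
b=loc(BO,-.140,-.07)
plan([(p[0],p[1],.11,psi,25),(b[0],b[1],.11,1.501,42),(b[0],b[1],.062,1.501,25)])
```

```text
14.6 [0.398  0.1681 0.0298] 1.451 F [-2.   0.3  2.7] op 42.7 booth [-207.6  381.3] jig [-159.2  -78.1]
[-20, 0, 0, 0, -20, 0, 0, 0, -20, 0, 0, 0, -20, 0, 0, 0, 0, -41, 8, 0]
[0, -41, 8, -0.01, 0, -41, 8, 0, 0, -41, 8, -0.01, 0, -41, 7, 0, 0, -41, 7, -0.01]
[0, -41, 7, 0, 0, -41, 7, -0.01, 0, -40, 6, 0, 0, -41, 7, -0.01, 0, -40, 6, 0]
[24, 0, 0, 0, 24, 0, 0, 0, 0, 0, 0, 0, 0, 0, 0, 0, 0, 0, 0, 0]
end [ 0.4344 -0.2866  0.0621] 1.501
```

View pics/w10.png

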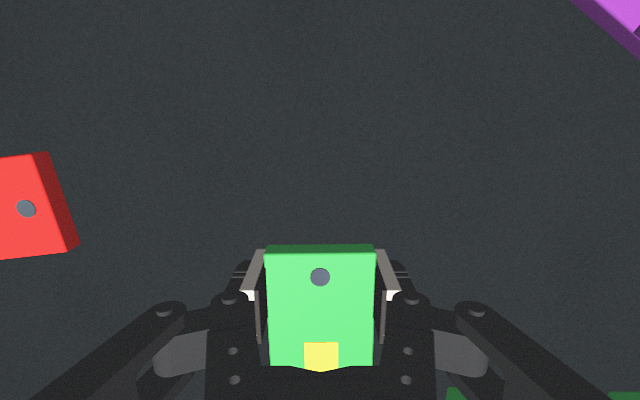

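Call:
servo_tool:
  targets: [-20, 0, 0, 0, -20, 0, 0, 0, -20, 0, 0, 0, -20, 0, 0, 0, 0, -41, 8, 0]

```text
time_s: 15.15
eef_pos: [0.4061, 0.1285, 0.1129]
eef_rot: [0.708, 0.041, 0.704, -0.04]
wrist_force: [1.3, -0.8, -1.4]
opening: 0.499
```

Call:
servo_tool:
  targets: [0, -41, 8, -0.01, 0, -41, 8, 0, 0, -41, 8, -0.01, 0, -41, 7, 0, 0, -41, 7, -0.01]

```text
time_s: 15.65
eef_pos: [0.4194, -0.0837, 0.1102]
eef_rot: [0.706, 0.032, 0.706, -0.032]
wrist_force: [0.8, 0.3, -1.5]
opening: 0.5
```

Call:
servo_tool:
  targets: [0, -41, 7, 0, 0, -41, 7, -0.01, 0, -40, 6, 0, 0, -41, 7, -0.01, 0, -40, 6, 0]

```text
time_s: 16.15
eef_pos: [0.4353, -0.289, 0.1099]
eef_rot: [0.707, 0.025, 0.707, -0.025]
wrist_force: [0.9, 0.4, -1.0]
opening: 0.499
```

Run:
```python
from h import *
st(); snap('wrist','w11'); snap('side','d11'); p,psi=tool(); p=cv2.imread('pics/d11.png'); cv2.imwrite('pics/z11.png',cv2.resize(p[90:290,200:460],None,fx=3,fy=3))
```

```text
16.15 [ 0.4353 -0.289   0.1099] 1.5 F [ 0.9  0.4 -1. ] op 42.6 booth [-138.5  -72.1] jig [ -65.2 -526.9]
```

View pics/w11.png

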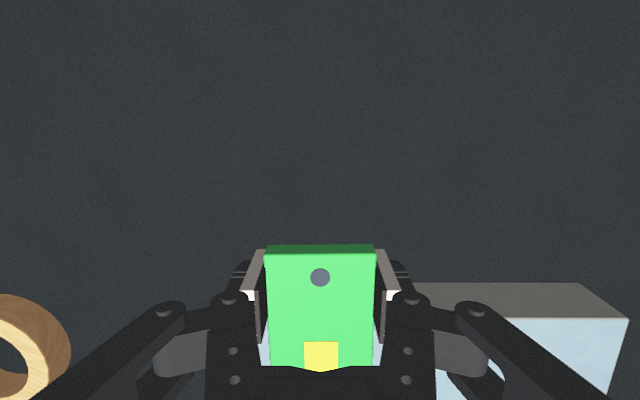

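View pics/z11.png

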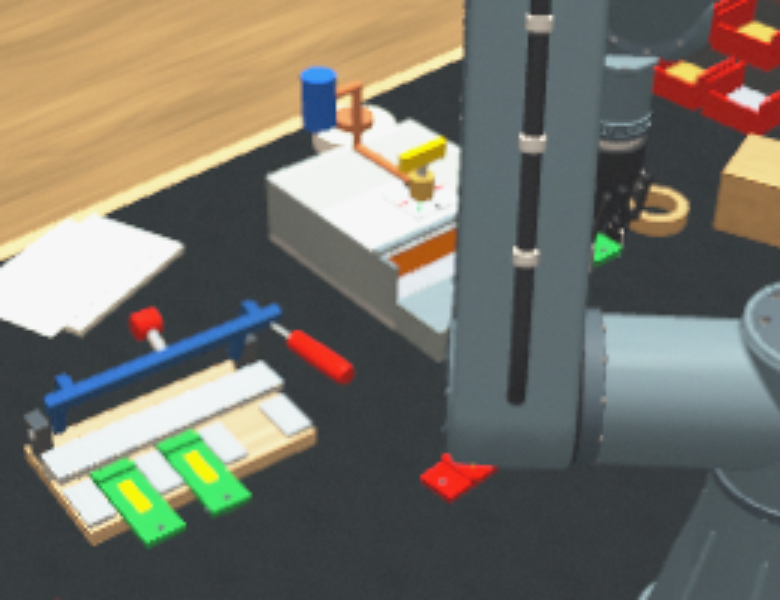

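Call:
servo_tool:
  targets: [24, 2, 0, 0, 25, 0, 0, 0, 0, 0, 14, 0, 0, 0, 14, 0, 0, 0, 14, 0]

```text
time_s: 16.75
eef_pos: [0.4777, -0.2871, 0.0605]
eef_rot: [0.706, 0.026, 0.707, -0.025]
wrist_force: [0.4, -0.3, -0.7]
opening: 0.497
```

Call:
servo_tool:
  targets: [4, 0, 0, 0, 0, 0, 0, 0, 0, 0, 0, 0, 0, 0, 0, 0, 0, 0, 0, 0]

```text
time_s: 17.25
eef_pos: [0.4768, -0.2874, 0.057]
eef_rot: [0.706, 0.025, 0.707, -0.025]
wrist_force: [0.2, -0.6, -0.9]
opening: 0.502
```

Run:
```python
from h import *
st(); snap('wrist','w12'); snap('scene','s12'); p=cv2.imread('pics/s12.png'); cv2.imwrite('pics/z12.png',cv2.resize(p[200:370,210:410],None,fx=3.8,fy=3.5))
```

```text
17.25 [ 0.4768 -0.2874  0.057 ] 1.5 F [ 0.2 -0.6 -0.9] op 42.9 booth [-97.2 -67.6] jig [ -24.3 -520.2]
```

View pics/w12.png

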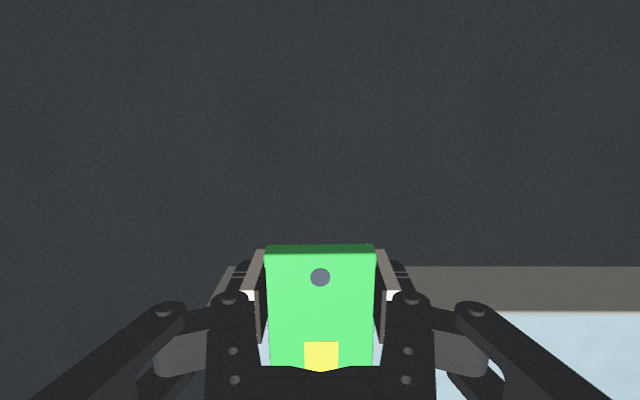

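View pics/z12.png

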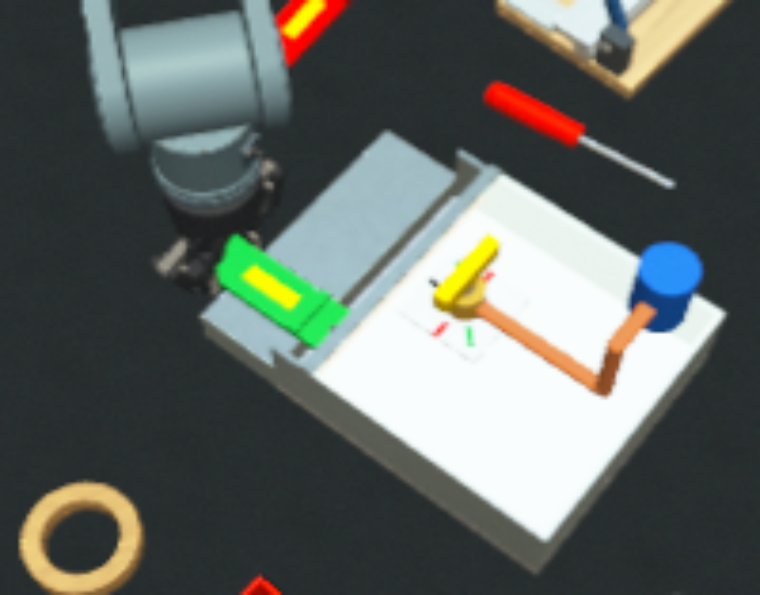

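Call:
servo_tool:
  targets: [1, 0, 0, 0, 0, 0, 0, 0, 0, 0, 0, 0, 0, 0, 0, 0, 0, 0, 0, 0]
  fingers: 58

```text
time_s: 17.85
eef_pos: [0.4776, -0.2878, 0.0563]
eef_rot: [0.707, 0.025, 0.707, -0.025]
wrist_force: [0.8, 0.3, 0.4]
opening: 0.679
```

Call:
servo_tool:
  targets: [0, 0, -10, 0, 0, 0, -15, 0, 0, 0, -15, 0, -14, -2, 0, 0, 0, 0, 0, 0]

```text
time_s: 18.35
eef_pos: [0.4385, -0.2884, 0.0726]
eef_rot: [0.708, 0.024, 0.706, -0.026]
wrist_force: [0.6, -0.3, 0.8]
opening: 0.68
```

Call:
servo_tool:
  targets: [0, 0, 0, 0, 0, 0, 0, 0, 0, 0, 0, 0, 0, 0, 0, 0, 0, 0, 0, 0]
  fingers: 28

```text
time_s: 18.85
eef_pos: [0.4375, -0.2867, 0.07]
eef_rot: [0.707, 0.025, 0.707, -0.025]
wrist_force: [0.3, -0.7, -0.4]
opening: 0.329
```

Run:
```python
from h import *
o=st(); snap('wrist','w13'); snap('scene','s13'); p=cv2.imread('pics/s13.png'); cv2.imwrite('pics/z13.png',cv2.resize(p[200:370,210:410],None,fx=3.8,fy=3.5))
```

```text
18.85 [ 0.4375 -0.2867  0.07  ] 1.5 F [ 0.3 -0.7 -0.4] op 28.1 booth [-136.5  -69.6] jig [ -63.3 -524.4]
```

View pics/w13.png

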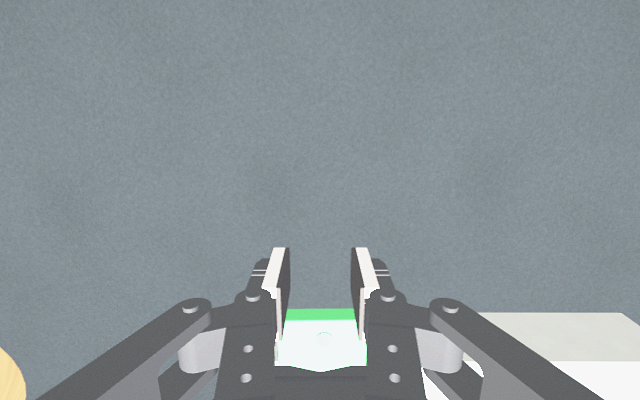

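View pics/z13.png

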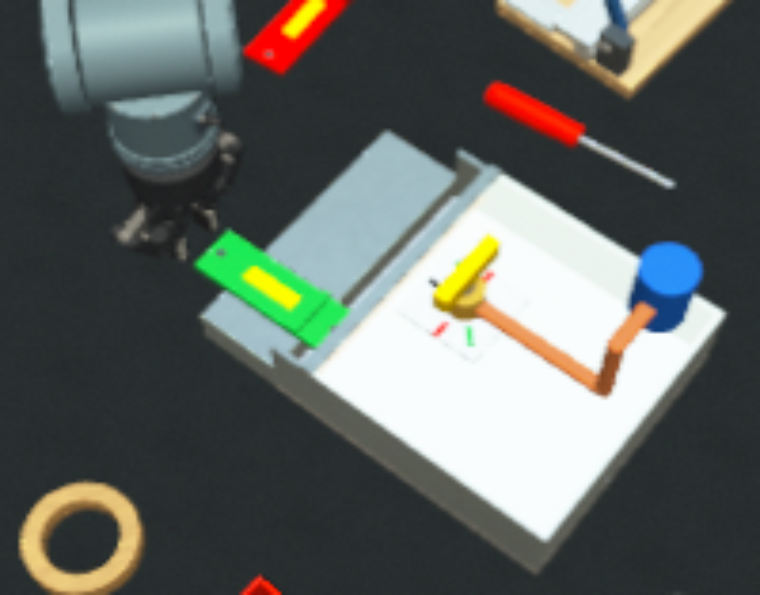

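The plate rests on the ledge with the fingers behind its tail. I'll push.

Call:
servo_tool:
  targets: [0, 0, 12, 0, 0, 0, 15, 0, 0, 0, 15, 0, 0, 0, 15, 0, 0, 0, 15, 0]

```text
time_s: 19.45
eef_pos: [0.5105, -0.292, 0.0702]
eef_rot: [0.707, 0.025, 0.707, -0.025]
wrist_force: [-1.0, -0.9, 1.1]
opening: 0.332
```

Call:
servo_tool:
  targets: [0, 0, 12, 0, 0, 0, 12, 0, 0, 0, 0, 0, 0, 0, 0, 0, 0, 0, 0, 0]

```text
time_s: 19.95
eef_pos: [0.5328, -0.2935, 0.0701]
eef_rot: [0.706, 0.025, 0.707, -0.025]
wrist_force: [0.2, -0.5, -0.5]
opening: 0.329
```

Run:
```python
from h import *
o=st(); snap('wrist','w14'); snap('scene','s14'); p=cv2.imread('pics/s14.png'); cv2.imwrite('pics/z14.png',cv2.resize(p[200:370,210:410],None,fx=3.8,fy=3.5))
```

```text
19.95 [ 0.5328 -0.2935  0.0701] 1.5 F [ 0.2 -0.5 -0.5] op 28.1 booth [-40.9 -69.8] jig [  32.1 -519.3]
```

View pics/w14.png

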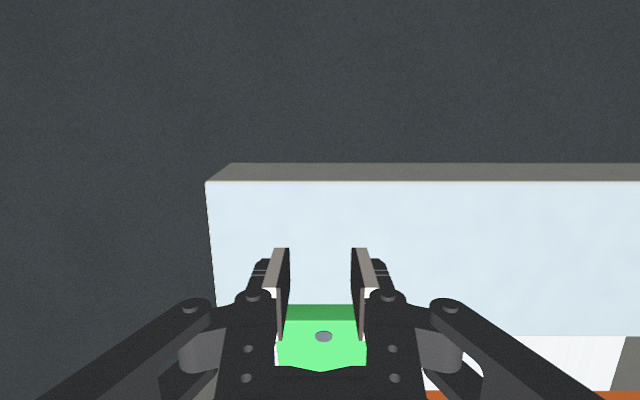

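View pics/z14.png

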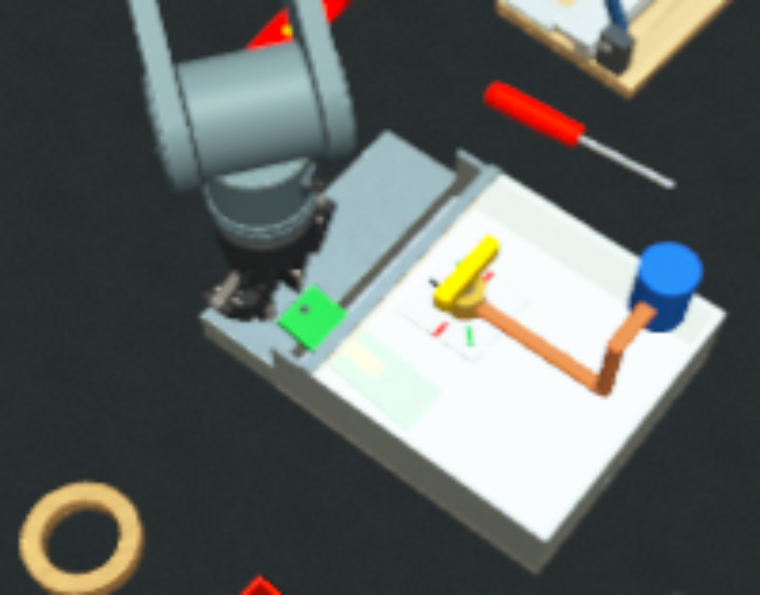

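Call:
servo_tool:
  targets: [0, 0, 10, 0, 0, 0, 10, 0, 0, 0, 10, 0, 0, 0, 8, 0, 0, 0, 0, 0]

```text
time_s: 20.55
eef_pos: [0.5726, -0.2965, 0.0705]
eef_rot: [0.707, 0.025, 0.706, -0.025]
wrist_force: [-0.3, -0.0, -0.1]
opening: 0.326
```

Run:
```python
from h import *
o=st(); snap('wrist','w15'); snap('scene','s15'); p=cv2.imread('pics/s15.png'); cv2.imwrite('pics/z15.png',cv2.resize(p[200:370,210:410],None,fx=3.8,fy=3.5))
```

```text
20.55 [ 0.5726 -0.2965  0.0705] 1.501 F [-0.3 -0.  -0.1] op 27.9 booth [ -1.  -69.9] jig [  72.  -517.3]
```

View pics/w15.png

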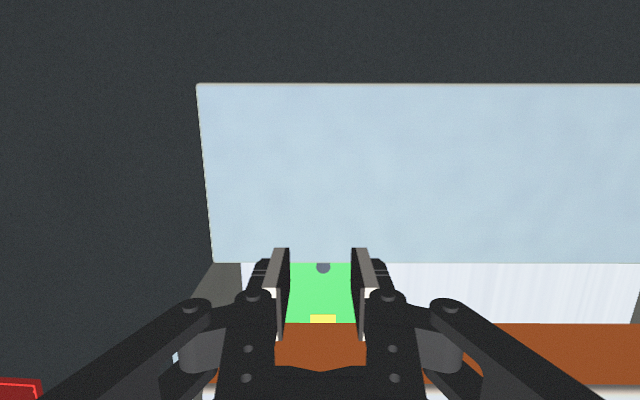

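View pics/z15.png

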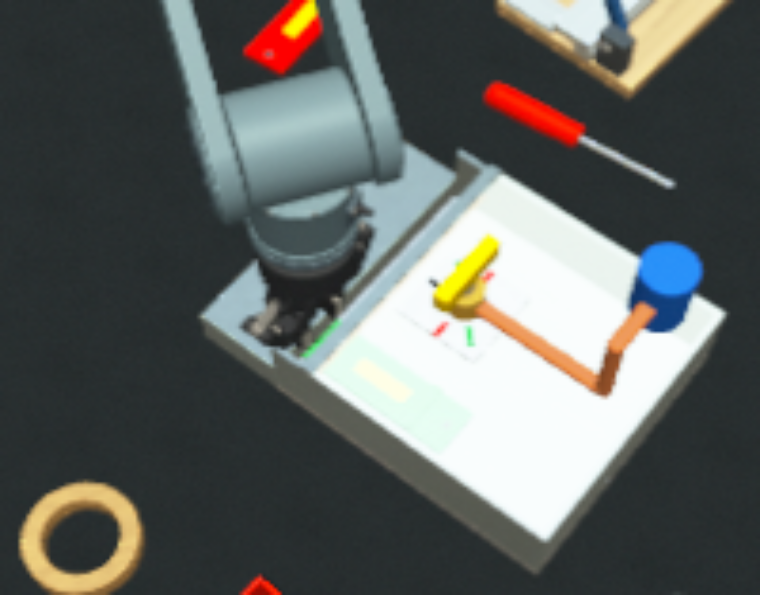

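The plate has dropped inside and the flap is hanging. I'll check its height with depth, then fetch plate B in the middle lane.

Run:
```python
from h import *
s=np.load('pics/w15.npz'); o=dict(eef_pos=s['pos'],eef_rot=s['rot']); C=cloud('wrist',s['d'],o)
for u,v in [(305,275),(305,300),(340,315),(450,290),(300,200)]: print((u,v),(inv(BO,C[v,u])*1000).round(1),C[v,u,2].round(4))
a=loc(JI,-.0875,.0021)
plan([tuple(loc(BO,-.10,-.07))+(.085,1.501),tuple(a)+(.13,1.446),tuple(a)+(.07,1.446,30)])
```

```text
(305, 275) [ 16.6 -79. ] 0.0231
(305, 300) [ 32.7 -79.3] 0.0223
(340, 315) [ 42.2 -59.6] 0.0228
(450, 290) [-76.1 -70.8] 0.1889
(300, 200) [-32.9 -79.6] 0.0457
[-5, 0, -33, 0, -5, 0, -32, 0, -5, 0, -33, 0, -4, 44, -3, 0, -4, 44, -3, 0]
[-4, 44, -3, 0.01, -4, 44, -3, 0, -4, 44, -3, 0.01, -4, 44, -3, 0, -3, 44, -3, 0.01]
[-4, 44, -4, 0, -3, 44, -4, 0.01, -4, 43, -4, 0, -3, 44, -5, 0.01, -4, 43, -4, 0]
[20, 0, 0, 0, 20, 0, 0, 0, 20, 0, 0, 0, 0, 0, 0, 0, 0, 0, 0, 0]
end [0.4796 0.2384 0.0701] 1.451
```

Call:
servo_tool:
  targets: [-5, 0, -33, 0, -5, 0, -32, 0, -5, 0, -33, 0, -4, 44, -3, 0, -4, 44, -3, 0]

```text
time_s: 21.15
eef_pos: [0.4723, -0.2015, 0.0936]
eef_rot: [0.707, 0.027, 0.707, -0.027]
wrist_force: [0.7, 0.9, -0.3]
opening: 0.325
```

Call:
servo_tool:
  targets: [-4, 44, -3, 0.01, -4, 44, -3, 0, -4, 44, -3, 0.01, -4, 44, -3, 0, -3, 44, -3, 0.01]
  fingers: 58

```text
time_s: 21.65
eef_pos: [0.4765, 0.0208, 0.1128]
eef_rot: [0.706, 0.036, 0.706, -0.036]
wrist_force: [0.2, 0.0, -0.4]
opening: 0.678
```

Call:
servo_tool:
  targets: [-4, 44, -4, 0, -3, 44, -4, 0.01, -4, 43, -4, 0, -3, 44, -5, 0.01, -4, 43, -4, 0]

```text
time_s: 22.15
eef_pos: [0.479, 0.2399, 0.1305]
eef_rot: [0.706, 0.043, 0.706, -0.043]
wrist_force: [1.0, -0.1, 0.5]
opening: 0.679
```

Run:
```python
from h import *
o=st(); snap('wrist','w16'); snap('scene','s16'); p=cv2.imread('pics/s16.png'); cv2.imwrite('pics/z16.png',cv2.resize(p[100:370,210:450],None,fx=2.2,fy=2.2)); st()
```

```text
22.15 [0.479  0.2399 0.1305] 1.45 F [ 1.  -0.1  0.5] op 58.0 booth [-131.9  458.6] jig [-87.8   3.3]
22.25 [0.4794 0.2426 0.1312] 1.455 F [ 0.  -0.7 -0.3] op 57.7 booth [-131.7  461.4] jig [-87.8   6.1]
```

View pics/w16.png

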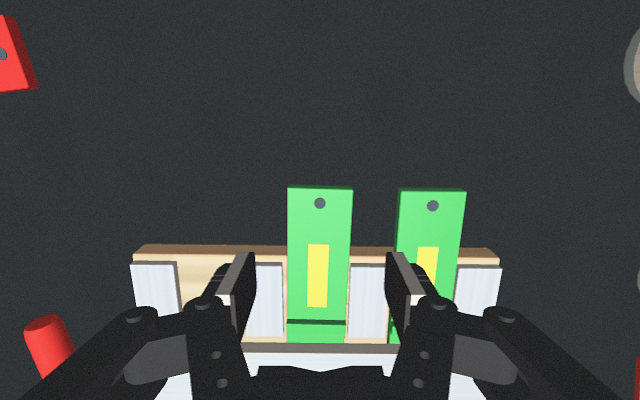

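View pics/z16.png

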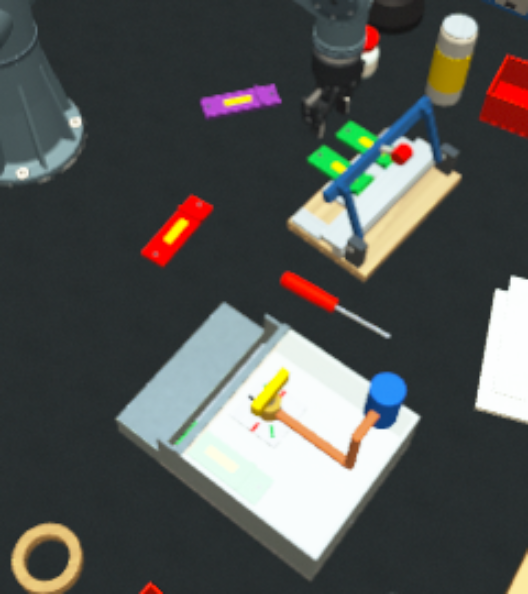

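Plate B is centred at column 320 and undisturbed. I'll lower and grip.

Call:
servo_tool:
  targets: [20, 0, 0, 0, 20, 0, 0, 0, 20, 0, 0, 0, 20, 0, 0, 0, 0, 0, 0, 0]

```text
time_s: 22.75
eef_pos: [0.4772, 0.2369, 0.0476]
eef_rot: [0.704, 0.042, 0.708, -0.044]
wrist_force: [0.2, -0.5, -0.1]
opening: 0.678
```

Run:
```python
from h import *
o=st(); snap('wrist','w17'); st()
```

```text
22.75 [0.4772 0.2369 0.0476] 1.449 F [ 0.2 -0.5 -0.1] op 57.9 booth [-133.5  455.5] jig [-89.2   0.1]
22.8 [0.4783 0.2373 0.0492] 1.449 F [-1.3 -1.   0.1] op 57.9 booth [-132.4  456. ] jig [-88.1   0.6]
```

View pics/w17.png

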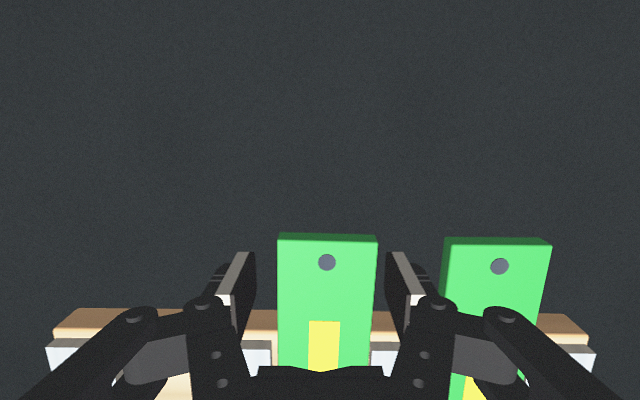

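Call:
servo_tool:
  targets: [9, 2, 0, 0, 9, 0, 0, 0, 0, 0, 0, 0, 0, 0, 0, 0, 0, 0, 0, 0]

```text
time_s: 23.3
eef_pos: [0.4802, 0.2403, 0.0327]
eef_rot: [0.706, 0.043, 0.706, -0.043]
wrist_force: [0.1, -0.8, -0.0]
opening: 0.68
```

Call:
servo_tool:
  targets: [0, 0, 0, 0, 0, 0, 0, 0, 0, 0, 0, 0, 0, 0, 0, 0, 0, 0, 0, 0]
  fingers: 0

```text
time_s: 23.8
eef_pos: [0.4802, 0.2403, 0.0326]
eef_rot: [0.706, 0.043, 0.706, -0.043]
wrist_force: [-1.4, -0.7, 4.1]
opening: 0.498
```

Call:
servo_tool:
  targets: [0, 0, -10, 0, 0, 0, -20, 0, 0, 0, -20, 0, 0, 0, -15, 0, 0, 0, 0, 0]

```text
time_s: 24.3
eef_pos: [0.4124, 0.2481, 0.0316]
eef_rot: [0.705, 0.042, 0.707, -0.043]
wrist_force: [-1.3, -0.5, 0.0]
opening: 0.498
```

Run:
```python
from h import *
st(); snap('wrist','w18'); p,psi=tool()
b=loc(BO,-.140,0)
plan([(p[0],p[1],.11,psi,25),(b[0],b[1],.11,1.501,42)])
```

```text
24.3 [0.4124 0.2481 0.0316] 1.451 F [-1.3 -0.5  0. ] op 42.5 booth [-198.9  462.1] jig [-154.9    3.1]
[-20, 0, 0, 0, -19, 0, 0, 0, -20, 0, 0, 0, -19, 0, 0, 0, 0, -38, 7, 0]
[0, -38, 7, 0, 0, -38, 7, -0.01, 0, -38, 6, 0, 0, -38, 6, -0.01, 0, -39, 6, 0]
[0, -38, 6, -0.01, 0, -39, 5, 0, 0, -39, 6, -0.01, 0, -38, 5, 0, 0, -39, 5, -0.01]
[0, -38, 5, 0, 0, 0, 0, 0, 0, 0, 0, 0, 0, 0, 0, 0, 0, 0, 0, 0]
end [ 0.4391 -0.2167  0.11  ] 1.501
```

View pics/w18.png

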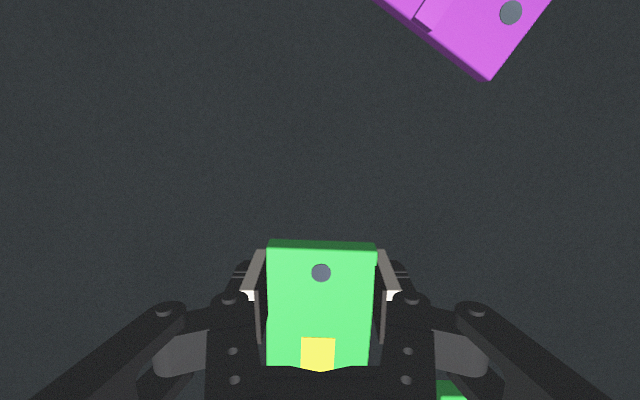

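Call:
servo_tool:
  targets: [-20, 0, 0, 0, -19, 0, 0, 0, -20, 0, 0, 0, -19, 0, 0, 0, 0, -38, 7, 0]

```text
time_s: 24.85
eef_pos: [0.4206, 0.2119, 0.1133]
eef_rot: [0.708, 0.042, 0.704, -0.04]
wrist_force: [0.6, -0.6, -2.1]
opening: 0.499
```

Call:
servo_tool:
  targets: [0, -38, 7, 0, 0, -38, 7, -0.01, 0, -38, 6, 0, 0, -38, 6, -0.01, 0, -39, 6, 0]

```text
time_s: 25.35
eef_pos: [0.4284, 0.0142, 0.1104]
eef_rot: [0.706, 0.036, 0.706, -0.036]
wrist_force: [0.1, -0.5, -1.6]
opening: 0.504
```

Call:
servo_tool:
  targets: [0, -38, 6, -0.01, 0, -39, 5, 0, 0, -39, 6, -0.01, 0, -38, 5, 0, 0, -39, 5, -0.01]

```text
time_s: 25.85
eef_pos: [0.4379, -0.1808, 0.1103]
eef_rot: [0.707, 0.025, 0.707, -0.025]
wrist_force: [0.3, 0.5, -0.3]
opening: 0.498
```

Call:
servo_tool:
  targets: [0, -38, 5, 0, 20, 0, 0, 0, 26, 0, 0, 0, 0, 0, 0, 0, 0, 0, 0, 0]

```text
time_s: 26.35
eef_pos: [0.4399, -0.2168, 0.064]
eef_rot: [0.706, 0.025, 0.707, -0.025]
wrist_force: [1.5, 0.0, -1.0]
opening: 0.503
```

Run:
```python
from h import *
st(); snap('wrist','w19'); st(); snap('scene','s19');p=cv2.imread('pics/s19.png'); cv2.imwrite('pics/z19.png',cv2.resize(p[100:370,210:450],None,fx=2.2,fy=2.2))
```

```text
26.35 [ 0.4399 -0.2168  0.064 ] 1.5 F [ 1.5  0.  -1. ] op 43.0 booth [-139.     0.3] jig [ -69.7 -454.7]
26.4 [ 0.4406 -0.2172  0.0649] 1.5 F [ 0.7 -0.5 -1.7] op 42.7 booth [-138.3   -0. ] jig [ -68.9 -455. ]
```

View pics/w19.png

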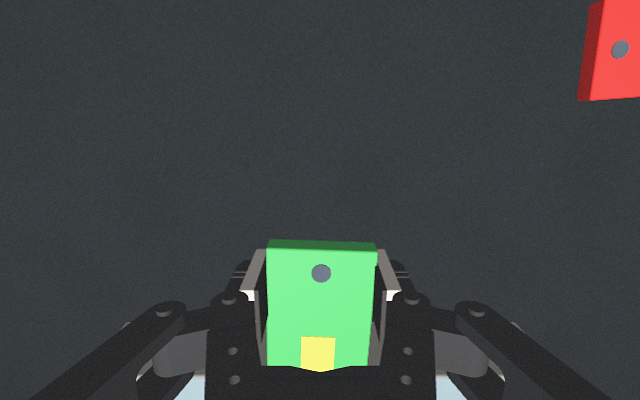

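View pics/z19.png

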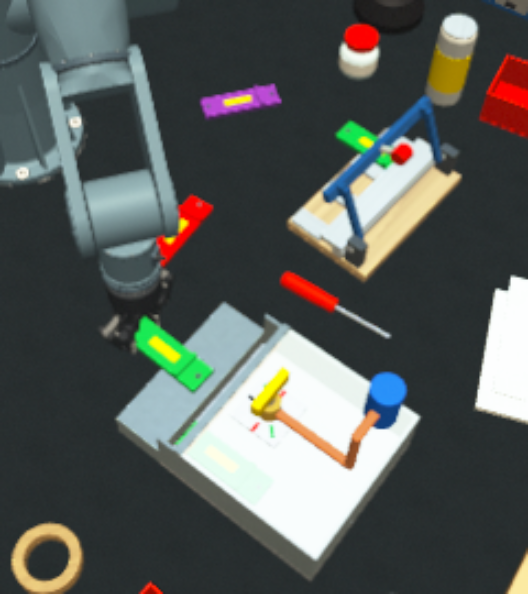

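Call:
servo_tool:
  targets: [0, 0, 14, 0, 0, 0, 14, 0, 0, 0, 14, 0, 4, 0, 0, 0, 2, 0, 0, 0]

```text
time_s: 26.95
eef_pos: [0.4822, -0.2197, 0.0587]
eef_rot: [0.707, 0.024, 0.706, -0.025]
wrist_force: [-0.3, 0.2, -1.3]
opening: 0.502
```

Call:
servo_tool:
  targets: [0, 0, 0, 0, 0, 0, 0, 0, 0, 0, 0, 0, 0, 0, 0, 0, 0, 0, 0, 0]

```text
time_s: 27.45
eef_pos: [0.4818, -0.2198, 0.0583]
eef_rot: [0.707, 0.025, 0.707, -0.025]
wrist_force: [-2.2, 1.3, 1.0]
opening: 0.505
```

Call:
servo_tool:
  targets: [0, 0, 0, 0, 0, 0, 0, 0, 0, 0, 0, 0, 0, 0, 0, 0, 0, 0, 0, 0]
  fingers: 58

```text
time_s: 27.95
eef_pos: [0.4821, -0.2198, 0.0583]
eef_rot: [0.707, 0.025, 0.707, -0.025]
wrist_force: [-0.2, 0.4, -0.4]
opening: 0.685
```

Call:
servo_tool:
  targets: [0, 0, -14, 0, 0, 0, -15, 0, 0, 0, -15, 0, -13, 0, 0, 0, 0, 0, 0, 0]

```text
time_s: 28.45
eef_pos: [0.4396, -0.2178, 0.0733]
eef_rot: [0.708, 0.024, 0.706, -0.026]
wrist_force: [0.7, -0.2, 0.9]
opening: 0.675
```

Call:
servo_tool:
  targets: [0, 0, 0, 0, 0, 0, 0, 0, 0, 0, 0, 0, 0, 0, 0, 0, 0, 0, 0, 0]
  fingers: 28

```text
time_s: 28.95
eef_pos: [0.4382, -0.2166, 0.0711]
eef_rot: [0.707, 0.025, 0.707, -0.025]
wrist_force: [-0.1, 0.2, -0.3]
opening: 0.329
```

Run:
```python
from h import *
st(); snap('wrist','w20'); st(); snap('scene','s20');p=cv2.imread('pics/s20.png'); cv2.imwrite('pics/z20.png',cv2.resize(p[100:370,210:450],None,fx=2.2,fy=2.2))
```

```text
28.95 [ 0.4382 -0.2166  0.0711] 1.5 F [-0.1  0.2 -0.3] op 28.1 booth [-140.7    0.4] jig [ -71.4 -454.7]
29.0 [ 0.4381 -0.2166  0.0711] 1.5 F [ 0.3  0.6 -0.5] op 28.0 booth [-140.7    0.4] jig [ -71.4 -454.7]
```

View pics/w20.png

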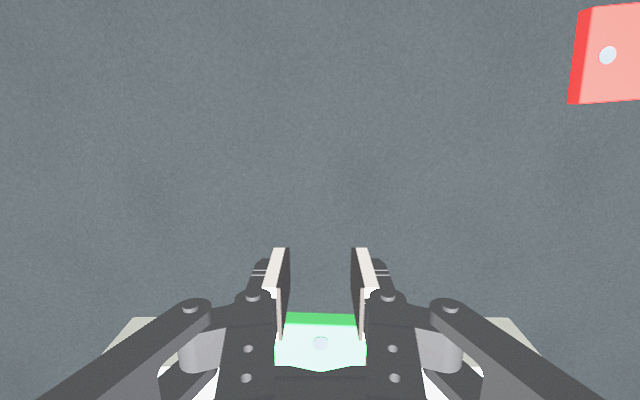

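View pics/z20.png

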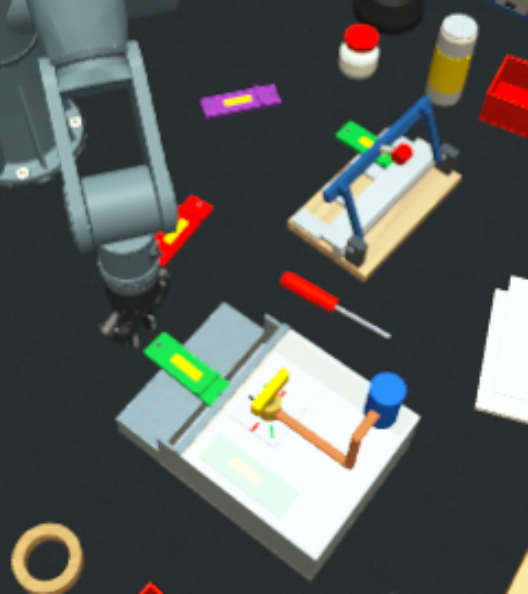

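Run:
```python
from h import *
for px in ([322.7,313.6],[310.9,308.2]): print((inv(BO,ray_z('scene',[px],.022)[0])*1000).round(1))
p=cv2.imread('pics/s20.png'); cv2.imwrite('pics/z21.png',cv2.resize(p[270:360,270:370],None,fx=6,fy=6,interpolation=cv2.INTER_CUBIC))
```

```text
[108.1 -58.5]
[ 69.3 -67.2]
```

View pics/z21.png

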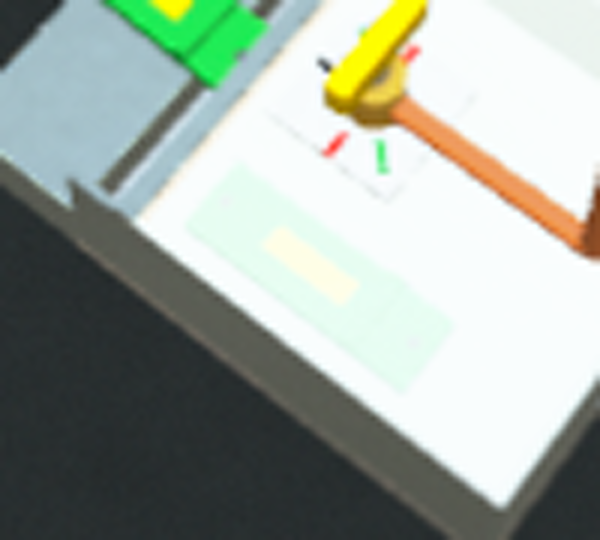

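Plate A was knocked about 4 cm deeper, to x≈108, y≈-58. It's still flat on the floor and leaves about 14 mm clear of lane y=0. I'll push B.

Call:
servo_tool:
  targets: [0, 0, 14, 0, 0, 0, 15, 0, 0, 0, 15, 0, 0, 0, 15, 0, 0, 0, 15, 0]

```text
time_s: 29.55
eef_pos: [0.5121, -0.2218, 0.071]
eef_rot: [0.706, 0.025, 0.707, -0.025]
wrist_force: [-1.0, -0.5, 1.6]
opening: 0.33
```

Call:
servo_tool:
  targets: [0, 0, 13, 0, 0, 0, 13, 0, 0, 0, 13, 0, 0, 0, 13, 0, 0, 0, 13, 0]

```text
time_s: 30.05
eef_pos: [0.5771, -0.2264, 0.0709]
eef_rot: [0.706, 0.025, 0.707, -0.025]
wrist_force: [0.8, 0.2, -1.1]
opening: 0.328
```

Run:
```python
from h import *
st(); p,d,o=snap('wrist','w22'); st(); snap('scene','s22');p=cv2.imread('pics/s22.png'); cv2.imwrite('pics/z22.png',cv2.resize(p[100:370,210:450],None,fx=2.2,fy=2.2))
C=cloud('wrist',d,o)
for u,v in [(305,275),(305,300),(340,315)]: print((u,v),(inv(BO,C[v,u])*1000).round(1),C[v,u,2].round(4))
```

```text
30.05 [ 0.5771 -0.2264  0.0709] 1.5 F [ 0.8  0.2 -1.1] op 28.0 booth [-1.4  0.3] jig [  67.7 -447.1]
30.1 [ 0.579  -0.2268  0.0714] 1.5 F [-0.5  0.4  1.3] op 27.8 booth [0.5 0. ] jig [  69.6 -447.3]
(305, 275) [16.3 -8.8] 0.0232
(305, 300) [32.4 -9.1] 0.0224
(340, 315) [42.2 10.8] 0.0224
```

View pics/w22.png

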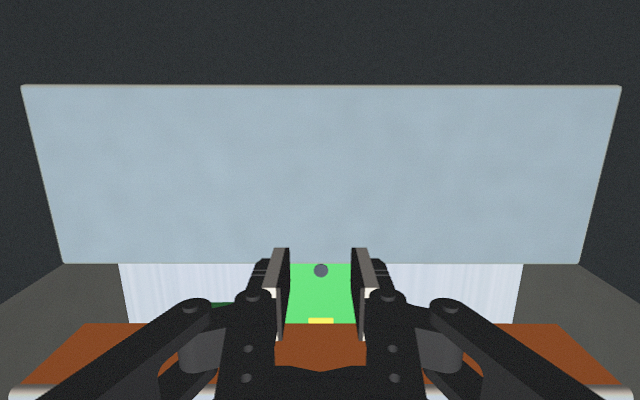

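View pics/z22.png

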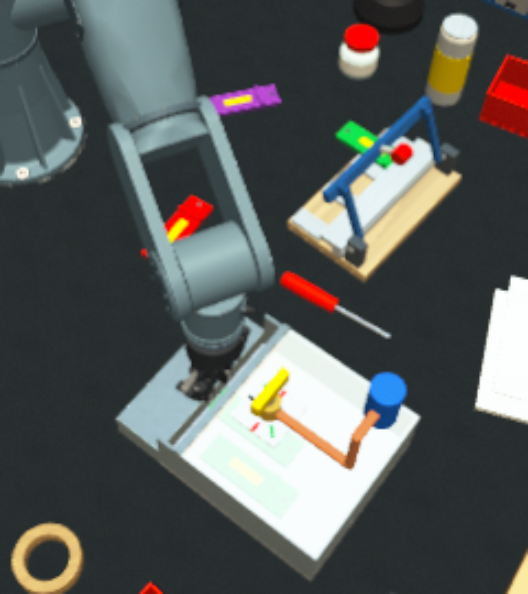

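Plate B is flat on the floor with its top at 22–23 mm. Next is plate C.

Run:
```python
from h import *
a=loc(JI,-.087,.078)
plan([tuple(loc(BO,-.10,0))+(.085,1.501),tuple(a)+(.13,1.446,48)])
```

```text
[-5, 0, -33, 0, -4, 0, -33, 0, -5, 0, -33, 0, -4, 44, -2, 0, -4, 44, -2, 0]
[-4, 45, -2, 0.01, -4, 44, -3, 0, -4, 44, -3, 0.01, -4, 45, -3, 0, -3, 44, -3, 0.01]
[-4, 44, -4, 0, -3, 45, -4, 0.01, -4, 44, -4, 0, -3, 45, -4, 0.01, -4, 44, -5, 0]
end [0.4888 0.3137 0.1303] 1.451
```

Call:
servo_tool:
  targets: [-5, 0, -33, 0, -4, 0, -33, 0, -5, 0, -33, 0, -4, 44, -2, 0, -4, 44, -2, 0]

```text
time_s: 30.65
eef_pos: [0.4787, -0.1317, 0.0934]
eef_rot: [0.707, 0.027, 0.707, -0.027]
wrist_force: [1.0, 1.3, 0.5]
opening: 0.323
```

Call:
servo_tool:
  targets: [-4, 45, -2, 0.01, -4, 44, -3, 0, -4, 44, -3, 0.01, -4, 45, -3, 0, -3, 44, -3, 0.01]
  fingers: 58

```text
time_s: 31.15
eef_pos: [0.4839, 0.0925, 0.1126]
eef_rot: [0.706, 0.036, 0.706, -0.036]
wrist_force: [0.3, -0.3, -0.1]
opening: 0.68
```

Call:
servo_tool:
  targets: [-4, 44, -4, 0, -3, 45, -4, 0.01, -4, 44, -4, 0, -3, 45, -4, 0.01, -4, 44, -5, 0]

```text
time_s: 31.65
eef_pos: [0.4871, 0.3154, 0.1303]
eef_rot: [0.706, 0.043, 0.706, -0.043]
wrist_force: [0.9, 0.2, -0.5]
opening: 0.682
```

Call:
servo_tool:
  targets: [20, 0, 0, 0, 20, 0, 0, 0, 20, 0, 0, 0, 20, 0, 0, 0, 0, 0, 0, 0]

```text
time_s: 32.15
eef_pos: [0.4851, 0.3126, 0.0473]
eef_rot: [0.704, 0.042, 0.708, -0.044]
wrist_force: [-1.1, 0.2, 1.6]
opening: 0.68
```

Run:
```python
from h import *
o=st(); snap('wrist','w23'); st()
```

```text
32.15 [0.4851 0.3126 0.0473] 1.45 F [-1.1  0.2  1.6] op 58.1 booth [-130.9  531.6] jig [-90.8  76.2]
32.2 [0.4863 0.3131 0.0489] 1.45 F [ 0.3  0.3 -0.4] op 57.9 booth [-129.8  532.1] jig [-89.7  76.8]
```

View pics/w23.png

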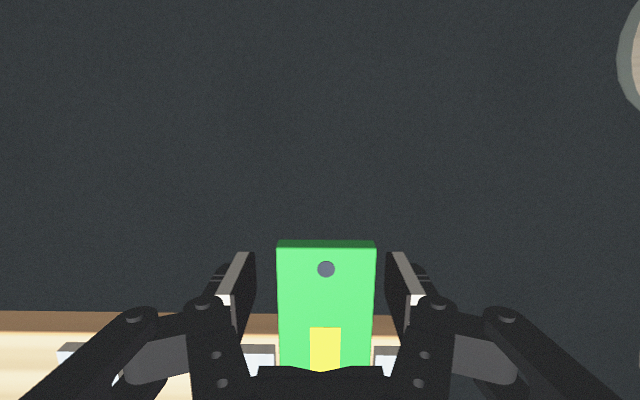

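Call:
servo_tool:
  targets: [9, 2, 2, 0, 9, 0, 0, 0, 0, 0, 0, 0, 0, 0, 0, 0, 0, 0, 0, 0]

```text
time_s: 32.7
eef_pos: [0.4904, 0.3158, 0.0327]
eef_rot: [0.706, 0.043, 0.706, -0.043]
wrist_force: [0.1, 1.3, -1.1]
opening: 0.679
```

Call:
servo_tool:
  targets: [0, 0, 0, 0, 0, 0, 0, 0, 0, 0, 0, 0, 0, 0, 0, 0, 0, 0, 0, 0]
  fingers: 0

```text
time_s: 33.2
eef_pos: [0.4904, 0.3158, 0.0327]
eef_rot: [0.706, 0.043, 0.706, -0.043]
wrist_force: [-1.5, -0.4, 5.5]
opening: 0.504
```

Call:
servo_tool:
  targets: [0, 0, -10, 0, 0, 0, -20, 0, 0, 0, -20, 0, 0, 0, -15, 0, 0, 0, 0, 0]

```text
time_s: 33.7
eef_pos: [0.4228, 0.3235, 0.0317]
eef_rot: [0.705, 0.042, 0.707, -0.043]
wrist_force: [-1.4, -0.1, 0.8]
opening: 0.505
```

Run:
```python
from h import *
st(); snap('wrist','w24'); p,psi=tool()
b=loc(BO,-.140,.07)
plan([(p[0],p[1],.11,psi,25),(b[0],b[1],.11,1.501,42),(b[0],b[1],.065,1.501,25)])
```

```text
33.7 [0.4228 0.3235 0.0317] 1.452 F [-1.4 -0.1  0.8] op 43.1 booth [-193.9  538.1] jig [-154.    79.3]
[-20, 0, 0, 0, -19, 0, 0, 0, -20, 0, 0, 0, -19, 0, 0, 0, 0, -39, 6, 0]
[0, -39, 6, 0, 0, -39, 6, 0, 0, -39, 6, -0.01, 0, -39, 6, 0, 0, -39, 6, -0.01]
[0, -39, 6, 0, 0, -39, 6, -0.01, 0, -39, 5, 0, 0, -38, 5, -0.01, 0, -39, 5, 0]
[0, -38, 5, -0.01, 22, 0, 0, 0, 23, 0, 0, 0, 0, 0, 0, 0, 0, 0, 0, 0]
end [ 0.4438 -0.1469  0.065 ] 1.501
```

View pics/w24.png

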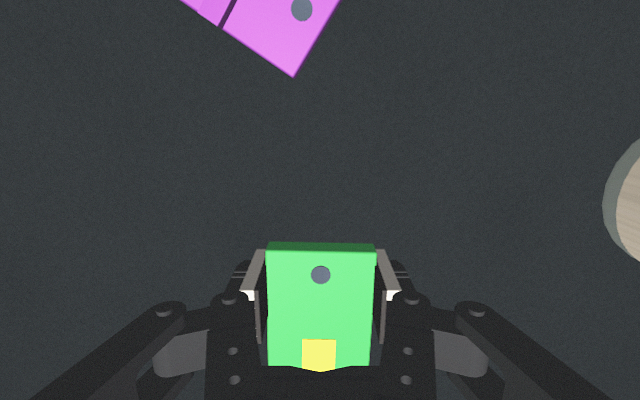

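Call:
servo_tool:
  targets: [-20, 0, 0, 0, -19, 0, 0, 0, -20, 0, 0, 0, -19, 0, 0, 0, 0, -39, 6, 0]

```text
time_s: 34.25
eef_pos: [0.4297, 0.2869, 0.1134]
eef_rot: [0.708, 0.043, 0.704, -0.04]
wrist_force: [1.3, -0.8, -0.2]
opening: 0.501
```

Call:
servo_tool:
  targets: [0, -39, 6, 0, 0, -39, 6, 0, 0, -39, 6, -0.01, 0, -39, 6, 0, 0, -39, 6, -0.01]

```text
time_s: 34.75
eef_pos: [0.4341, 0.0851, 0.1102]
eef_rot: [0.706, 0.036, 0.706, -0.036]
wrist_force: [1.0, -0.7, -1.0]
opening: 0.498
```

Call:
servo_tool:
  targets: [0, -39, 6, 0, 0, -39, 6, -0.01, 0, -39, 5, 0, 0, -38, 5, -0.01, 0, -39, 5, 0]

```text
time_s: 35.25
eef_pos: [0.4427, -0.1108, 0.1102]
eef_rot: [0.706, 0.029, 0.707, -0.029]
wrist_force: [0.5, -0.6, -1.0]
opening: 0.497
```

Call:
servo_tool:
  targets: [0, -38, 5, -0.01, 20, 0, 0, 0, 25, 0, 0, 0, 0, 0, 0, 0, 0, 0, 0, 0]

```text
time_s: 35.75
eef_pos: [0.4444, -0.147, 0.065]
eef_rot: [0.706, 0.025, 0.707, -0.025]
wrist_force: [1.0, -0.7, -0.9]
opening: 0.5
```

Run:
```python
from h import *
st(); snap('wrist','w25'); st(); snap('scene','s25');p=cv2.imread('pics/s25.png'); cv2.imwrite('pics/z25.png',cv2.resize(p[100:370,210:450],None,fx=2.2,fy=2.2))
```

```text
35.75 [ 0.4444 -0.147   0.065 ] 1.5 F [ 1.  -0.7 -0.9] op 42.7 booth [-139.4   70.2] jig [ -73.9 -385. ]
35.8 [ 0.4451 -0.1473  0.0658] 1.5 F [-0.3 -0.3 -1. ] op 43.4 booth [-138.6   70. ] jig [ -73.1 -385.1]
```

View pics/w25.png

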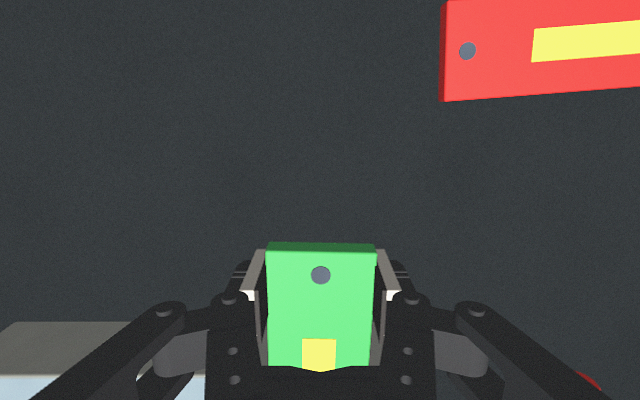

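View pics/z25.png

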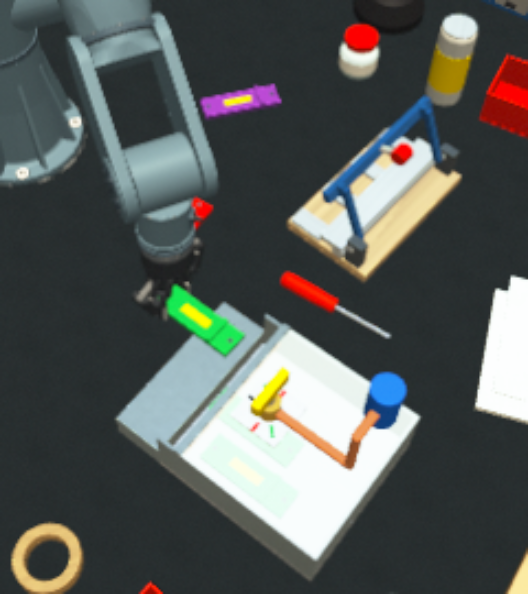

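Call:
servo_tool:
  targets: [0, 0, 14, 0, 0, 0, 14, 0, 0, 0, 14, 0, 4, 0, 0, 0, 3, 0, 0, 0]

```text
time_s: 36.35
eef_pos: [0.4868, -0.1499, 0.0587]
eef_rot: [0.707, 0.024, 0.706, -0.025]
wrist_force: [-0.5, 0.2, -1.3]
opening: 0.501
```

Call:
servo_tool:
  targets: [0, 0, 0, 0, 0, 0, 0, 0, 0, 0, 0, 0, 0, 0, 0, 0, 0, 0, 0, 0]

```text
time_s: 36.85
eef_pos: [0.4864, -0.15, 0.0583]
eef_rot: [0.707, 0.025, 0.707, -0.025]
wrist_force: [-0.5, 1.2, -0.7]
opening: 0.498
```

Call:
servo_tool:
  targets: [0, 0, 0, 0, 0, 0, 0, 0, 0, 0, 0, 0, 0, 0, 0, 0, 0, 0, 0, 0]
  fingers: 58

```text
time_s: 37.35
eef_pos: [0.4867, -0.1501, 0.0583]
eef_rot: [0.707, 0.025, 0.707, -0.025]
wrist_force: [-0.6, 0.8, -0.4]
opening: 0.68
```

Call:
servo_tool:
  targets: [0, 0, -14, 0, 0, 0, -15, 0, 0, 0, -15, 0, -13, 0, 0, 0, 0, 0, 0, 0]

```text
time_s: 37.85
eef_pos: [0.4443, -0.1478, 0.0733]
eef_rot: [0.708, 0.025, 0.705, -0.026]
wrist_force: [0.5, 0.3, 0.9]
opening: 0.681
```

Call:
servo_tool:
  targets: [0, 0, 0, 0, 0, 0, 0, 0, 0, 0, 0, 0, 0, 0, 0, 0, 0, 0, 0, 0]
  fingers: 28

```text
time_s: 38.35
eef_pos: [0.4427, -0.1468, 0.0711]
eef_rot: [0.707, 0.025, 0.707, -0.025]
wrist_force: [0.1, 0.1, -1.3]
opening: 0.327
```

Run:
```python
from h import *
st(); snap('wrist','w26'); st(); snap('scene','s26');p=cv2.imread('pics/s26.png'); cv2.imwrite('pics/z26.png',cv2.resize(p[100:370,210:450],None,fx=2.2,fy=2.2))
```

```text
38.35 [ 0.4427 -0.1468  0.0711] 1.5 F [ 0.1  0.1 -1.3] op 28.0 booth [-141.    70.3] jig [ -75.6 -384.9]
38.4 [ 0.4427 -0.1469  0.0711] 1.5 F [ 0.6 -0.2  0.1] op 27.9 booth [-141.    70.3] jig [ -75.5 -385. ]
```

View pics/w26.png

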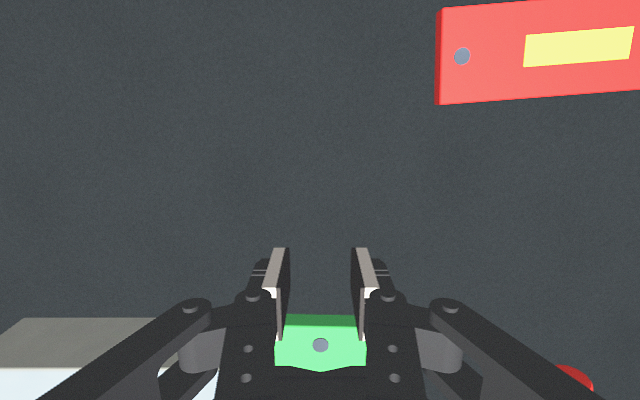

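View pics/z26.png

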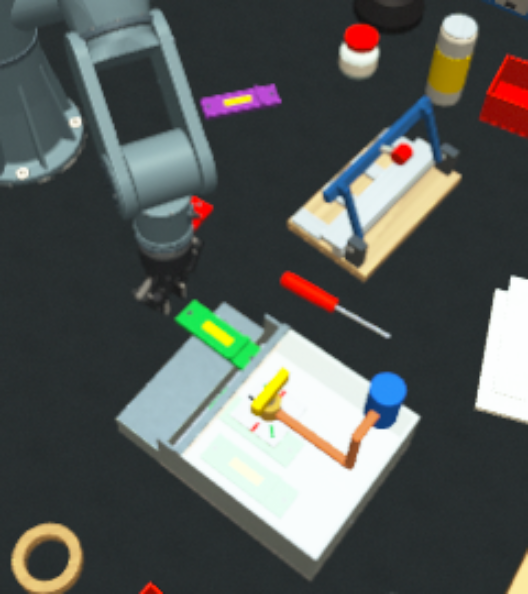

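Call:
servo_tool:
  targets: [0, 0, 14, 0, 0, 0, 15, 0, 0, 0, 15, 0, 0, 0, 15, 0, 0, 0, 15, 0]

```text
time_s: 38.95
eef_pos: [0.5167, -0.152, 0.071]
eef_rot: [0.706, 0.025, 0.707, -0.025]
wrist_force: [-1.6, 0.3, 2.1]
opening: 0.331
```

Call:
servo_tool:
  targets: [0, 0, 13, 0, 0, 0, 13, 0, 0, 0, 13, 0, 0, 0, 13, 0, 0, 0, 13, 0]

```text
time_s: 39.45
eef_pos: [0.5817, -0.1566, 0.0709]
eef_rot: [0.706, 0.025, 0.707, -0.025]
wrist_force: [-0.8, -0.8, 0.5]
opening: 0.324
```

Run:
```python
from h import *
st(); p,d,o=snap('wrist','w27'); st(); snap('scene','s27');p=cv2.imread('pics/s27.png'); cv2.imwrite('pics/z27.png',cv2.resize(p[230:370,250:410],None,fx=4.5,fy=4.2))
C=cloud('wrist',d,o)
for u,v in [(305,275),(305,300),(340,315)]: print((u,v),(inv(BO,C[v,u])*1000).round(1),C[v,u,2].round(4))
```

```text
39.45 [ 0.5817 -0.1566  0.0709] 1.5 F [-0.8 -0.8  0.5] op 27.7 booth [-1.7 70.2] jig [  63.5 -377.4]
39.5 [ 0.5836 -0.1571  0.0715] 1.5 F [-0.1 -0.4  1.1] op 28.3 booth [ 0.2 69.9] jig [  65.5 -377.6]
(305, 275) [14.4 61.2] 0.026
(305, 300) [30.2 61. ] 0.0252
(340, 315) [39.5 80.4] 0.0258
```

View pics/w27.png

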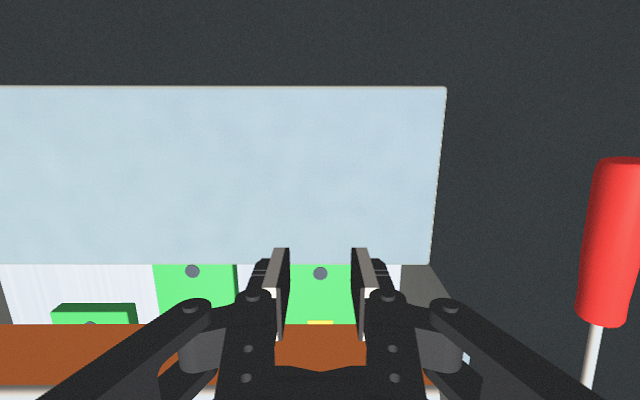

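View pics/z27.png

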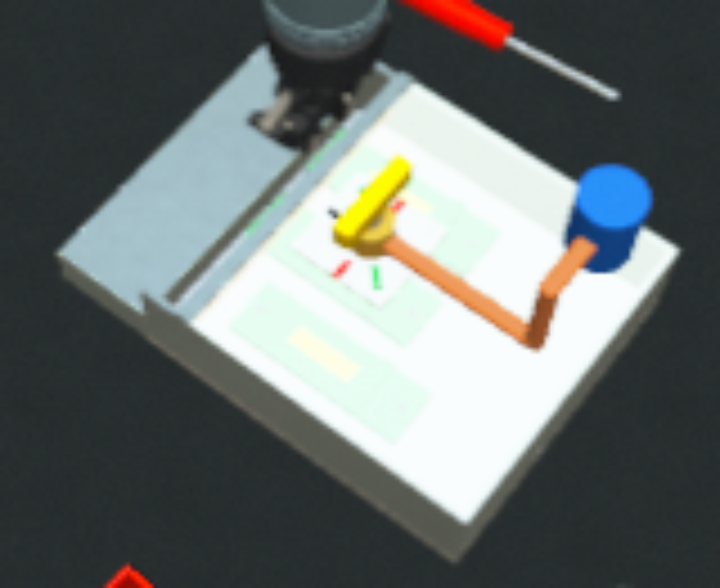

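All three plates look to be in. Plate C's depth reads about 3 mm higher than the others, so I'll back off and re-measure before going on.

Call:
servo_tool:
  targets: [0, 0, -10, 0, -20, 0, -20, 0, -25, 0, -15, 0, 0, -20, 0, 0, 0, 0, 0, 0]

```text
time_s: 40.05
eef_pos: [0.5341, -0.175, 0.1172]
eef_rot: [0.707, 0.025, 0.706, -0.026]
wrist_force: [0.9, -1.0, 0.5]
opening: 0.329
```

Run:
```python
from h import *
st(); p,d,o=snap('wrist','w28'); st()
```

```text
40.05 [ 0.5341 -0.175   0.1172] 1.498 F [ 0.9 -1.   0.5] op 28.1 booth [-48.   48.6] jig [  18.6 -401.5]
40.1 [ 0.5339 -0.1739  0.1165] 1.498 F [ 0.9 -0.1  0.1] op 28.0 booth [-48.1  49.6] jig [  18.3 -400.5]
```

View pics/w28.png

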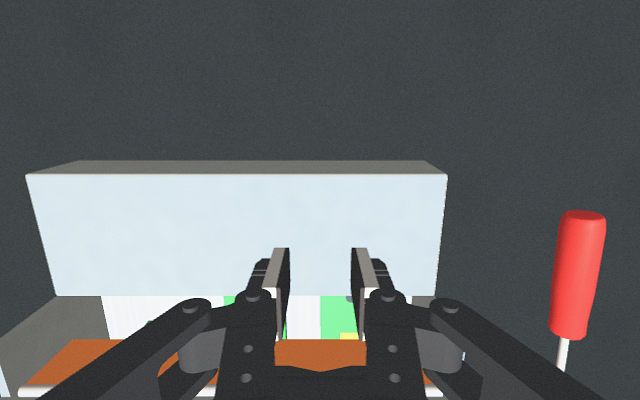

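Run:
```python
from h import *
s=np.load('pics/w28.npz'); o=dict(eef_pos=s['pos'],eef_rot=s['rot']); C=cloud('wrist',s['d'],o)
for u,v in [(232,298),(228,301),(330,305),(330,325),(335,318),(305,310),(180,315),(340,250)]: print((u,v),(inv(BO,C[v,u])*1000).round(1),C[v,u,2].round(4))
plan([tuple(loc(BO,0,0))+(.30,1.501)])
```

```text
(232, 298) [ 14.3 -15.6] 0.0226
(228, 301) [ 16.6 -18.6] 0.0229
(330, 305) [19.6 54.5] 0.0237
(330, 325) [36.7 54.7] 0.0233
(335, 318) [30.9 58.3] 0.023
(305, 310) [30.8 36. ] 0.0134
(180, 315) [-60.5   5.6] 0.1476
(340, 250) [-34.1  59.7] 0.0462
[-37, -10, 10, 0, -37, -10, 10, 0, -37, -10, 9, 0, -36, -10, 10, 0, -37, -9, 9, 0]
end [ 0.5783 -0.2263  0.3005] 1.498
```

Plate C reads 23 mm, level with B, so it's flat. I'll rise and check the whole booth, with the valve next.

Call:
servo_tool:
  targets: [-37, -10, 10, 0, -37, -10, 10, 0, -37, -10, 9, 0, -36, -10, 10, 0, -37, -9, 9, 0]
  fingers: 85

```text
time_s: 40.6
eef_pos: [0.579, -0.2251, 0.3005]
eef_rot: [0.706, 0.026, 0.707, -0.024]
wrist_force: [0.5, 0.1, 0.1]
opening: 0.991
```

Call:
servo_tool:
  targets: [0, 0, 0, 0, 0, 0, 0, 0, 0, 0, 0, 0, 0, 0, 0, 0, 0, 0, 0, 0]

```text
time_s: 41.1
eef_pos: [0.5789, -0.2251, 0.2987]
eef_rot: [0.706, 0.025, 0.707, -0.024]
wrist_force: [-0.2, -0.0, -0.6]
opening: 0.993
```

Run:
```python
from h import *
st(); p,d,o=snap('wrist','w29'); snap('side','d29'); q=cv2.imread('pics/d29.png'); cv2.imwrite('pics/z29.png',cv2.resize(q[100:280,190:390],None,fx=3.3,fy=3.3))
p,psi=tool(); plan([(.6725,-.2335,.30,-.07),(.6725,-.2335,.24,-.07,30),(.6725,-.2335,.170,-.07,25)])
```

```text
41.1 [ 0.5789 -0.2251  0.2987] 1.5 F [-0.2 -0.  -0.6] op 84.8 booth [0.3 1.7] jig [  69.3 -445.7]
[0, 0, 8, 0.13, 0, 1, 8, 0.13, 0, 2, 8, 0.13, 0, 3, 7, 0.13, 0, 4, 7, 0.13]
[0, 4, 6, 0.13, 0, 5, 6, 0.13, 0, 6, 5, 0.13, 0, 7, 4, 0.13, 0, 7, 3, 0.13]
[0, 7, 2, 0.14, -1, 8, 1, 0.13, 20, 0, 0, 0, 20, 0, 0, 0, 20, 0, 0, 0]
[23, 0, 0, 0, 24, 0, 0, 0, 23, 0, 0, 0, 0, 0, 0, 0, 0, 0, 0, 0]
end [ 0.6727 -0.2334  0.1704] -0.07
```

View pics/w29.png

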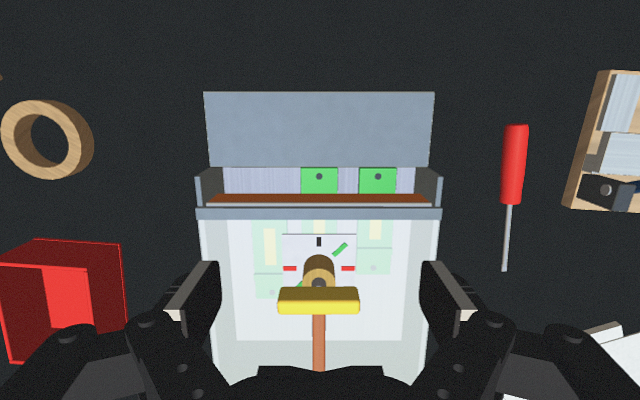

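View pics/z29.png

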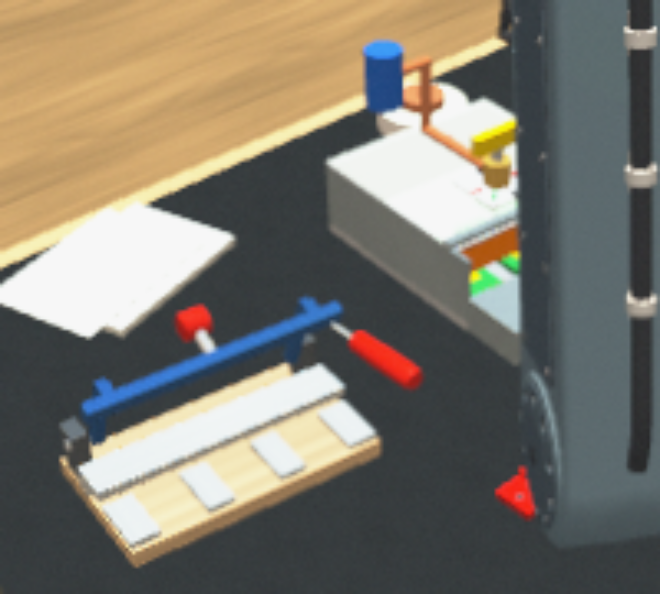

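All three plates are inside, the flap is shut, and the jig is empty. Now the valve.

Call:
servo_tool:
  targets: [0, 0, 8, 0.13, 0, 1, 8, 0.13, 0, 2, 8, 0.13, 0, 3, 7, 0.13, 0, 4, 7, 0.13]

```text
time_s: 41.7
eef_pos: [0.6196, -0.2286, 0.2999]
eef_rot: [0.661, 0.251, 0.661, -0.251]
wrist_force: [-0.5, 0.6, -0.7]
opening: 0.989
```

Call:
servo_tool:
  targets: [0, 4, 6, 0.13, 0, 5, 6, 0.13, 0, 6, 5, 0.13, 0, 7, 4, 0.13, 0, 7, 3, 0.13]

```text
time_s: 42.2
eef_pos: [0.6579, -0.2327, 0.2999]
eef_rot: [0.546, 0.449, 0.546, -0.449]
wrist_force: [-0.8, -0.5, 0.1]
opening: 0.996
```

Call:
servo_tool:
  targets: [0, 7, 2, 0.14, -1, 8, 1, 0.13, 20, 0, 0, 0, 20, 0, 0, 0, 20, 0, 0, 0]

```text
time_s: 42.7
eef_pos: [0.673, -0.2337, 0.2403]
eef_rot: [-0.482, -0.517, -0.482, 0.517]
wrist_force: [0.3, -0.0, -0.5]
opening: 0.995
```

Call:
servo_tool:
  targets: [23, 0, 0, 0, 24, 0, 0, 0, 23, 0, 0, 0, 0, 0, 0, 0, 0, 0, 0, 0]

```text
time_s: 43.2
eef_pos: [0.6728, -0.2337, 0.1711]
eef_rot: [-0.482, -0.517, -0.483, 0.517]
wrist_force: [0.9, 0.2, 0.8]
opening: 0.994
```

Call:
servo_tool:
  targets: [0, 0, 0, 0, 0, 0, 0, 0, 0, 0, 0, 0, 0, 0, 0, 0, 0, 0, 0, 0]
  fingers: 0

```text
time_s: 43.7
eef_pos: [0.6725, -0.2338, 0.1719]
eef_rot: [-0.482, -0.517, -0.483, 0.517]
wrist_force: [-9.6, 2.3, 20.2]
opening: 0.15
```

Run:
```python
from h import *
st(); p,d,o=snap('wrist','w30'); st()
```

```text
43.7 [ 0.6725 -0.2338  0.1719] -0.07 F [-9.6  2.3 20.2] op 12.8 booth [94.3 -0.4] jig [ 163.2 -442.6]
43.75 [ 0.6724 -0.2338  0.172 ] -0.07 F [-4.4  1.5  6.1] op 12.9 booth [94.2 -0.4] jig [ 163.2 -442.6]
```

View pics/w30.png

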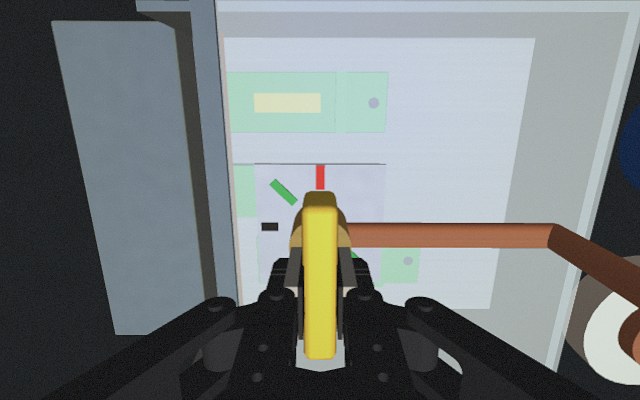

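Call:
servo_tool:
  targets: [0, 0, 0, -0.13, 0, 0, 0, -0.13, 0, 0, 0, -0.13, 0, 0, 0, -0.13, 0, 0, 0, -0.13]

```text
time_s: 44.25
eef_pos: [0.6729, -0.2337, 0.172]
eef_rot: [0.623, 0.335, 0.623, -0.335]
wrist_force: [-2.9, 1.7, 3.0]
opening: 0.148
```

Call:
servo_tool:
  targets: [0, 0, 0, -0.13, 0, 0, 0, 0, 0, 0, 0, 0, 0, 0, 0, 0, 0, 0, 0, 0]

```text
time_s: 44.75
eef_pos: [0.673, -0.2336, 0.172]
eef_rot: [0.642, 0.296, 0.642, -0.296]
wrist_force: [-4.1, 2.6, 6.3]
opening: 0.149
```

Call:
servo_tool:
  targets: [0, 0, 0, 0, 0, 0, 0, 0, 0, 0, 0, 0, 0, 0, 0, 0, 0, 0, 0, 0]
  fingers: 85

```text
time_s: 45.25
eef_pos: [0.673, -0.2338, 0.1711]
eef_rot: [0.643, 0.295, 0.643, -0.295]
wrist_force: [-0.7, 0.5, -0.8]
opening: 0.977
```

Call:
servo_tool:
  targets: [-25, 0, 0, 0, -40, 0, 0, 0, -40, 0, 0, 0, -20, 0, 0, 0, 0, 0, 0, 0]

```text
time_s: 45.75
eef_pos: [0.6747, -0.2346, 0.3016]
eef_rot: [0.646, 0.295, 0.64, -0.295]
wrist_force: [0.4, -0.4, 0.8]
opening: 0.994
```

Run:
```python
from h import *
st(); p,d,o=snap('wrist','w31'); cv2.imwrite('pics/z31.png',cv2.resize(p[180:400,210:430],None,fx=2.7,fy=2.7))
```

```text
45.75 [ 0.6747 -0.2346  0.3016] 0.71 F [ 0.4 -0.4  0.8] op 84.8 booth [96.5 -1.1] jig [ 165.5 -443.2]
```

View pics/w31.png

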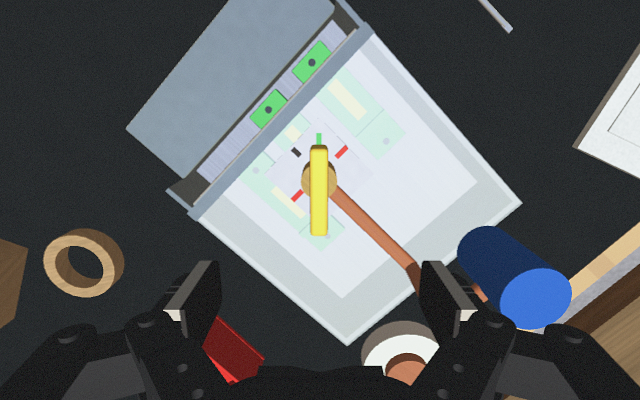

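The handle lines up with the green mark at (319,138). Next I'll fold the bar down, first returning above the raised knob.

Run:
```python
from h import *
h=ray_z('wrist',[[319,146],[319,236]],.171,dict(eef_pos=np.load('pics/w31.npz')['pos'],eef_rot=np.load('pics/w31.npz')['rot'])); d=h[1]-h[0]; print('theta',(np.arctan2(d[1],d[0])-BO[2]-np.pi/2)%np.pi)
plan([(.636,.2155,.29,1.442)],48)
```

```text
theta 0.7783443369509997
[1, 26, -37, -0.07, 1, 29, -35, -0.07, 1, 31, -32, -0.07, 1, 34, -30, -0.07, 1, 36, -28, -0.08]
[1, 38, -25, -0.07, 1, 39, -22, -0.08, 0, 41, -19, -0.07, 1, 42, -16, -0.08, 0, 43, -13, -0.07]
end [0.6359 0.2157 0.2904] 1.44
```

Call:
servo_tool:
  targets: [1, 26, -37, -0.07, 1, 29, -35, -0.07, 1, 31, -32, -0.07, 1, 34, -30, -0.07, 1, 36, -28, -0.08]
  fingers: 60

```text
time_s: 46.3
eef_pos: [0.6527, -0.0066, 0.2885]
eef_rot: [0.684, 0.174, 0.687, -0.174]
wrist_force: [0.6, -0.4, -0.2]
opening: 0.699
```

Call:
servo_tool:
  targets: [1, 38, -25, -0.07, 1, 39, -22, -0.08, 0, 41, -19, -0.07, 1, 42, -16, -0.08, 0, 43, -13, -0.07]

```text
time_s: 46.8
eef_pos: [0.6336, 0.2177, 0.2854]
eef_rot: [0.704, 0.045, 0.707, -0.045]
wrist_force: [0.7, 0.4, -0.2]
opening: 0.702
```

Call:
servo_tool:
  targets: [0, 0, 0, 0, 0, 0, 0, 0, 0, 0, 0, 0, 0, 0, 0, 0, 0, 0, 0, 0]

```text
time_s: 47.3
eef_pos: [0.6353, 0.2147, 0.2881]
eef_rot: [0.705, 0.047, 0.706, -0.047]
wrist_force: [-0.4, -0.5, 0.3]
opening: 0.705
```

Run:
```python
from h import *
st(); p,d,o=snap('wrist','w32')
```

```text
47.3 [0.6353 0.2147 0.2881] 1.438 F [-0.4 -0.5  0.3] op 60.2 booth [ 25.8 444.4] jig [70.5 -2.3]
```

View pics/w32.png

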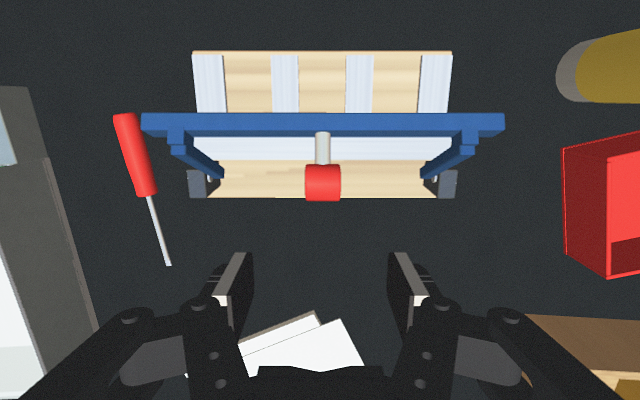

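Call:
servo_tool:
  targets: [30, 2, 0, 0, 30, 0, 0, 0, 30, 0, 0, 0, 20, 0, 0, 0, 15, 0, 0, 0]

```text
time_s: 47.85
eef_pos: [0.6347, 0.2173, 0.1614]
eef_rot: [0.705, 0.046, 0.706, -0.047]
wrist_force: [0.7, 0.2, -0.1]
opening: 0.705
```

Call:
servo_tool:
  targets: [0, 0, 0, 0, 0, 0, 0, 0, 0, 0, 0, 0, 0, 0, 0, 0, 0, 0, 0, 0]

```text
time_s: 48.35
eef_pos: [0.6359, 0.2182, 0.1645]
eef_rot: [0.706, 0.046, 0.705, -0.046]
wrist_force: [-0.1, -0.4, 0.4]
opening: 0.705
```

Run:
```python
from h import *
st(); p,d,o=snap('wrist','w33')
```

```text
48.35 [0.6359 0.2182 0.1645] 1.44 F [-0.1 -0.4  0.4] op 60.2 booth [ 26.1 447.9] jig [70.5  1.3]
```

View pics/w33.png

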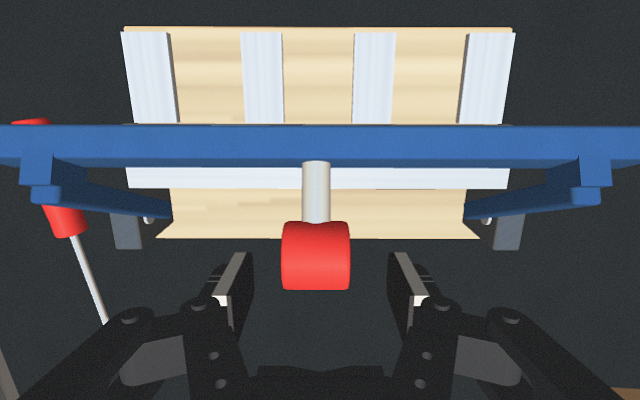

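Call:
servo_tool:
  targets: [0, 0, 0, 0, 0, 0, 0, 0, 0, 0, 0, 0, 0, 0, 0, 0, 0, 0, 0, 0]
  fingers: 0

```text
time_s: 48.9
eef_pos: [0.6352, 0.2166, 0.1638]
eef_rot: [0.705, 0.045, 0.706, -0.047]
wrist_force: [-2.7, -5.9, 3.5]
opening: 0.286
```

Call:
servo_tool:
  targets: [0, 0, -9, 0, 2, 0, -9, 0, 2, 0, -9, 0, 3, 0, -9, 0, 4, 0, -8, 0]

```text
time_s: 49.4
eef_pos: [0.5948, 0.222, 0.1543]
eef_rot: [0.709, 0.046, 0.703, -0.047]
wrist_force: [5.7, -8.6, 4.1]
opening: 0.29
```

Call:
servo_tool:
  targets: [5, 0, -8, 0, 6, 0, -7, 0, 6, 0, -7, 0, 7, 0, -6, 0, 7, 0, -5, 0]

```text
time_s: 49.9
eef_pos: [0.5606, 0.2266, 0.1238]
eef_rot: [0.707, 0.046, 0.704, -0.047]
wrist_force: [-2.4, -9.0, 12.2]
opening: 0.287
```

Call:
servo_tool:
  targets: [8, 0, -5, 0, 8, 0, -4, 0, 8, 0, -4, 0, 7, 0, -2, 0, 0, 0, 0, 0]

```text
time_s: 50.4
eef_pos: [0.5461, 0.2286, 0.0938]
eef_rot: [0.707, 0.045, 0.704, -0.047]
wrist_force: [-5.8, -9.6, 20.9]
opening: 0.289
```

Run:
```python
from h import *
st(); p,d,o=snap('wrist','w34'); st()
```

```text
50.4 [0.5461 0.2286 0.0938] 1.441 F [-5.8 -9.6 20.9] op 24.7 booth [-64.1 452. ] jig [-19.8   0.4]
50.45 [0.5461 0.2285 0.0937] 1.44 F [-5.7 -8.9 20. ] op 24.8 booth [-64.2 452. ] jig [-19.8   0.4]
```

View pics/w34.png

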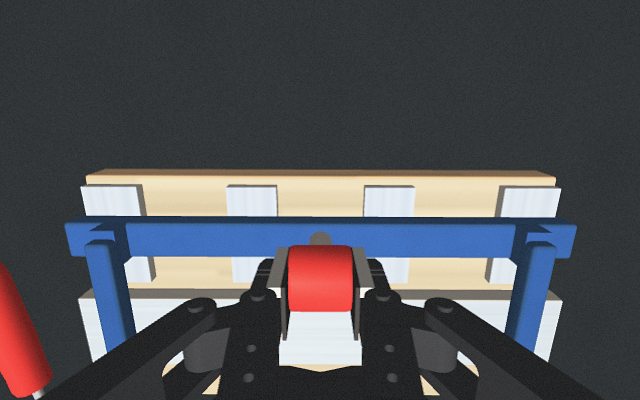

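Call:
servo_tool:
  targets: [0, 0, 0, 0, 0, 0, 0, 0, 0, 0, 0, 0, 0, 0, 0, 0, 0, 0, 0, 0]
  fingers: 60

```text
time_s: 50.95
eef_pos: [0.5438, 0.2302, 0.0899]
eef_rot: [0.705, 0.046, 0.706, -0.046]
wrist_force: [0.0, 0.3, 0.4]
opening: 0.702
```

Call:
servo_tool:
  targets: [-20, 0, 0, 0, -40, 0, 0, 0, -40, 0, 0, 0, -40, 0, -10, 0, -40, 0, -35, 0]

```text
time_s: 51.45
eef_pos: [0.5029, 0.2352, 0.2698]
eef_rot: [0.706, 0.047, 0.705, -0.047]
wrist_force: [0.3, 1.0, 0.0]
opening: 0.703
```

Call:
servo_tool:
  targets: [-40, 0, 0, 0, 0, 0, 0, 0, 0, 0, 0, 0, 0, 0, 0, 0, 0, 0, 0, 0]
  fingers: 85

```text
time_s: 51.95
eef_pos: [0.5009, 0.2354, 0.306]
eef_rot: [0.704, 0.046, 0.707, -0.047]
wrist_force: [-0.4, -0.0, -0.1]
opening: 0.995
```

Run:
```python
from h import *
st(); p,d,o=snap('wrist','w35'); C=cloud('wrist',d,o)
p2,d2,_=snap('scene','s35'); snap('side','d35')
a=np.load('pics/w4.npz'); o4=dict(eef_pos=a['pos'],eef_rot=a['rot']); C4=cloud('wrist',a['d'],o4)
def bar(C,p):
    m=(p[...,0]>110)&(p[...,2]<90)&(p[...,0].astype(int)-p[...,2]>60)
    L=np.array([inv(JI,x) for x in C[m]]); z=C[m][:,2]
    k=(abs(L[:,0]+20)<25)&(abs(L[:,1])<125)&(z>.02)&(z<.09); L=L[k];z=z[k]
    print(len(z),'bar z pct',np.percentile(z,[10,50,90]).round(4),'x',np.percentile(L[:,0],[10,50,90]).round(4))
bar(C4,a['p']); bar(C,p)
cv2.imwrite('pics/z35.png',cv2.resize(p2[90:370,200:450],None,fx=2.1,fy=2.1))
q=cv2.imread('pics/d35.png'); cv2.imwrite('pics/z35d.png',cv2.resize(q[90:340,130:380],None,fx=2.3,fy=2.3))
```

```text
51.95 [0.5009 0.2354 0.306 ] 1.44 F [-0.4 -0.  -0.1] op 85.0 booth [-109.7  455.7] jig [-65.5   1.6]
4121 bar z pct [0.0445 0.046  0.0632] x [-0.0294 -0.0194  0.0328]
4486 bar z pct [0.0446 0.0461 0.0632] x [-0.0292 -0.019   0.0454]
```

View pics/w35.png

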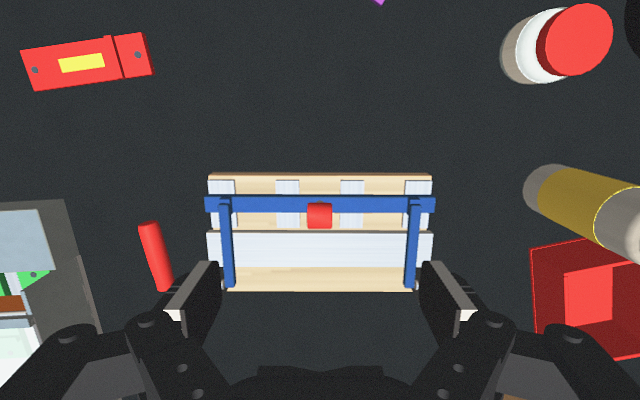

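View pics/z35.png

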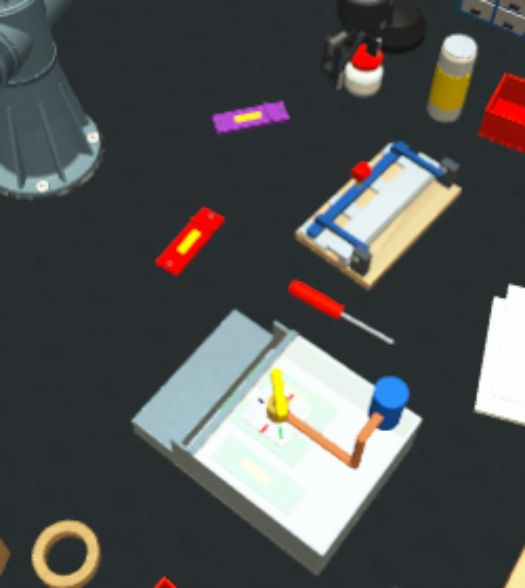

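View pics/z35d.png

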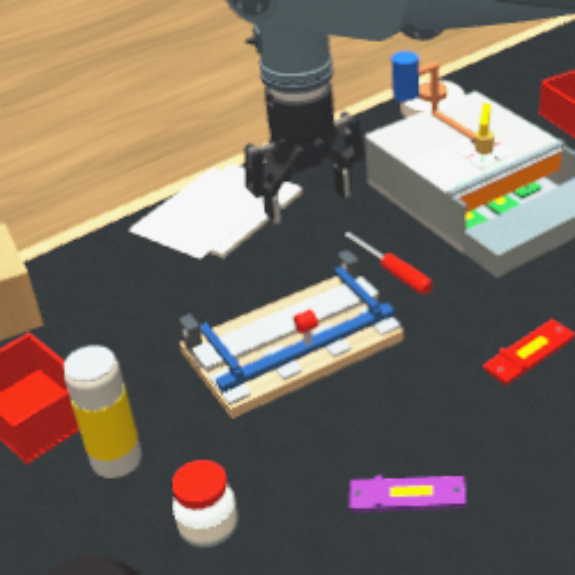

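The bar is back at its original height (46 mm median). The flap is shut with three plates inside, the valve is on green, and the bystanders haven't moved. Handing in.

Run:
```python
from h import *
print(workorder.hand_in())
```

```text
the job is handed in; nothing more can be done
None
```

I finished the job and handed it in at about 52 s of the 210 s allowed. I shut the valve, lifted the clamp bar, and slid all three plates out and through the flap onto the booth floor. Then I set the valve to 45 degrees and folded the bar back down.

My last checks showed:
- **Valve:** the handle lines up with the green mark, measured at 0.778 rad against the 0.785 target.
- **Flap:** it is hanging shut.
- **Plates:** all three are inside. Their top surfaces measured 22–23 mm above the bench, as expected for plates lying flat.
- **Clamp bar:** it is at the same height as before the job, about 46 mm in both depth readings.
- **Bystanders:** the spray can, glue jar, screwdriver and tape roll look untouched.

Two readings stood out along the way:
- **First plate:** after it was in, it got knocked about 4 cm deeper into the booth. It still lay inside the booth, clear of the others. I judged that from pictures only and did not re-measure its height.
- **Third plate:** it first read about 3 mm too high, just after it dropped. A second reading after backing off put it level with the others.

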